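# Book in the hinges and cover their cups

## Task

Pick up the hand scanner and, going along the row of cups from the robot's left to its right, read the barcode label on the hinge in every cup that holds one: point the scanner straight at the label from about 9 cm, scan line across the bars, and hold it steady for a good second. Then stand the scanner upright on its rubber pad again and set a cover on each cup that holds a hinge, lowered into place without dropping it, so that it sits fully down and level. Leave empty cups open, a spare cover flat on the table, the hinges in their cups, and do not tip or shift the cups or disturb the other tools.

Things in the scene. Friction and masses are not known exactly. Their poses are not given: they have to be found in the camera images.
- scanner: grey line scanner, 137 mm tall, 0.16 kg, standing nose down. Nose block 60 (x) x 34 (y) x 40 mm high; above it a flat-sided handle 34 (x) x 28 mm (y). Origin: centre of the underside, the window. Beam along its -z, scan line along its x. Reads in 1 s without a break a label centred within 12 mm of the beam axis, 60 to 120 mm from the window, scan line within 20 deg of square across the bars.
- pad: flat black rubber pad fixed to the table, 100 mm (x) by 80 mm (y), 6 mm thick: the scanner's place. Origin: centre of its underside.
- cup_1: white ceramic cup without handle, the leftmost (largest y is left) of five in a row; straight round wall, outside diameter 90 mm, inside 81 mm, rim 60 mm high, inner floor 5 mm up, 0.4 kg. Origin: centre of its underside.
- cup_2: white ceramic cup without handle, the second from the left (largest y is left) of five in a row; straight round wall, outside diameter 90 mm, inside 81 mm, rim 60 mm high, inner floor 5 mm up, 0.4 kg. Origin: centre of its underside.
- cup_3: white ceramic cup without handle, the third from the left (largest y is left) of five in a row; straight round wall, outside diameter 90 mm, inside 81 mm, rim 60 mm high, inner floor 5 mm up, 0.4 kg. Origin: centre of its underside.
- cup_4: white ceramic cup without handle, the fourth from the left (largest y is left) of five in a row; straight round wall, outside diameter 90 mm, inside 81 mm, rim 60 mm high, inner floor 5 mm up, 0.4 kg. Origin: centre of its underside.
- cup_5: white ceramic cup without handle, the rightmost (largest y is left) of five in a row; straight round wall, outside diameter 90 mm, inside 81 mm, rim 60 mm high, inner floor 5 mm up, 0.4 kg. Origin: centre of its underside.
- hinge_1: closed grey steel butt hinge lying flat in cup_1, or absent (cup empty): 50 mm (x) by 41 mm (y), 7 mm thick, knuckle along its +y edge. Stuck centrally on its upper face, 6 mm above the origin, is a white label 34 (x) by 26 mm (y); its black bars run along y, so the scan line must lie along x. Origin: centre of the leaf's underside.
- hinge_2: closed grey steel butt hinge lying flat in cup_2, or absent (cup empty): 50 mm (x) by 41 mm (y), 7 mm thick, knuckle along its +y edge. Stuck centrally on its upper face, 6 mm above the origin, is a white label 34 (x) by 26 mm (y); its black bars run along y, so the scan line must lie along x. Origin: centre of the leaf's underside.
- hinge_3: closed grey steel butt hinge lying flat in cup_3, or absent (cup empty): 50 mm (x) by 41 mm (y), 7 mm thick, knuckle along its +y edge. Stuck centrally on its upper face, 6 mm above the origin, is a white label 34 (x) by 26 mm (y); its black bars run along y, so the scan line must lie along x. Origin: centre of the leaf's underside.
- hinge_4: closed grey steel butt hinge lying flat in cup_4, or absent (cup empty): 50 mm (x) by 41 mm (y), 7 mm thick, knuckle along its +y edge. Stuck centrally on its upper face, 6 mm above the origin, is a white label 34 (x) by 26 mm (y); its black bars run along y, so the scan line must lie along x. Origin: centre of the leaf's underside.
- hinge_5: closed grey steel butt hinge lying flat in cup_5, or absent (cup empty): 50 mm (x) by 41 mm (y), 7 mm thick, knuckle along its +y edge. Stuck centrally on its upper face, 6 mm above the origin, is a white label 34 (x) by 26 mm (y); its black bars run along y, so the scan line must lie along x. Origin: centre of the leaf's underside.
- cover_1: one of four like loose white plastic covers, 0.09 kg, lying on the table. Below, a plug 10 mm high for the cup's mouth, diameter 73 tapering to 62 mm at the bottom; a disc of 100 mm diameter, 5 mm thick, that rests on the rim; a round knob of 24 mm diameter, 24 mm high (top 39 mm above the origin). Origin: centre of the plug's underside; 50 mm above the table when seated.
- cover_2: one of four like loose white plastic covers, 0.09 kg, lying on the table. Below, a plug 10 mm high for the cup's mouth, diameter 73 tapering to 62 mm at the bottom; a disc of 100 mm diameter, 5 mm thick, that rests on the rim; a round knob of 24 mm diameter, 24 mm high (top 39 mm above the origin). Origin: centre of the plug's underside; 50 mm above the table when seated.
- cover_3: one of four like loose white plastic covers, 0.09 kg, lying on the table. Below, a plug 10 mm high for the cup's mouth, diameter 73 tapering to 62 mm at the bottom; a disc of 100 mm diameter, 5 mm thick, that rests on the rim; a round knob of 24 mm diameter, 24 mm high (top 39 mm above the origin). Origin: centre of the plug's underside; 50 mm above the table when seated.
- cover_4: one of four like loose white plastic covers, 0.09 kg, lying on the table. Below, a plug 10 mm high for the cup's mouth, diameter 73 tapering to 62 mm at the bottom; a disc of 100 mm diameter, 5 mm thick, that rests on the rim; a round knob of 24 mm diameter, 24 mm high (top 39 mm above the origin). Origin: centre of the plug's underside; 50 mm above the table when seated.
- wrench: bystander: steel wrench, 200 mm long, lying on the table beyond the cups
- template: bystander: white plastic hinge template, 70 x 150 x 6 mm, lying on the table beyond the cups
- drill_guide: bystander: steel drill guide block, 50 x 80 x 25 mm, on the table beyond the cups

How it is judged:
On the way, in this order (a step that is already met when the one before it is completed fails the run):
1. the scanner is held steady for a second with its beam on the label in the first (leftmost) cup, scan line across the bars, 60 to 120 mm away, cup still open (x of hinge_1 in the frame of scanner between -0.012 and 0.012 m and y of hinge_1 in the frame of scanner between -0.012 and 0.012 m and z of hinge_1 in the frame of scanner between -0.128 and -0.058 m and angle between the x axis of scanner and the x axis of hinge_1, either way round below 0.35 rad and horizontal distance between each of cover_1, cover_2, cover_3, cover_4 and hinge_1 above 0.05 m), for 1 s.
2. the scanner is held steady for a second with its beam on the label in the second cup, scan line across the bars, 60 to 120 mm away, cup still open (x of hinge_2 in the frame of scanner between -0.012 and 0.012 m and y of hinge_2 in the frame of scanner between -0.012 and 0.012 m and z of hinge_2 in the frame of scanner between -0.128 and -0.058 m and angle between the x axis of scanner and the x axis of hinge_2, either way round below 0.35 rad and horizontal distance between each of cover_1, cover_2, cover_3, cover_4 and hinge_2 above 0.05 m), for 1 s.
3. the scanner is held steady for a second with its beam on the label in the third cup, scan line across the bars, 60 to 120 mm away, cup still open (x of hinge_3 in the frame of scanner between -0.012 and 0.012 m and y of hinge_3 in the frame of scanner between -0.012 and 0.012 m and z of hinge_3 in the frame of scanner between -0.128 and -0.058 m and angle between the x axis of scanner and the x axis of hinge_3, either way round below 0.35 rad and horizontal distance between each of cover_1, cover_2, cover_3, cover_4 and hinge_3 above 0.05 m), for 1 s.
4. the scanner is held steady for a second with its beam on the label in the fourth cup, scan line across the bars, 60 to 120 mm away, cup still open (x of hinge_4 in the frame of scanner between -0.012 and 0.012 m and y of hinge_4 in the frame of scanner between -0.012 and 0.012 m and z of hinge_4 in the frame of scanner between -0.128 and -0.058 m and angle between the x axis of scanner and the x axis of hinge_4, either way round below 0.35 rad and horizontal distance between each of cover_1, cover_2, cover_3, cover_4 and hinge_4 above 0.05 m), for 1 s.
5. the scanner is held steady for a second with its beam on the label in the fifth (rightmost) cup, scan line across the bars, 60 to 120 mm away, cup still open (x of hinge_5 in the frame of scanner between -0.012 and 0.012 m and y of hinge_5 in the frame of scanner between -0.012 and 0.012 m and z of hinge_5 in the frame of scanner between -0.128 and -0.058 m and angle between the x axis of scanner and the x axis of hinge_5, either way round below 0.35 rad and horizontal distance between each of cover_1, cover_2, cover_3, cover_4 and hinge_5 above 0.05 m), for 1 s.
At the end, for the whole second after the job is handed in: Scanner upright (0.08 rad) on the pad, within 25 mm of its centre. Over each hinge, still in its cup, a cover at rest on the rim: within 20 mm of the hinge, origin 46 to 53.5 mm above the table, level to 0.05 rad. Other covers flat on the table, all cups upright (horizontal distance between scanner and pad below 0.025 m and height (world z) of scanner between 0.002 and 0.012 m and angle between scanner's own z axis and vertical below 0.08 rad and linear speed of scanner below 0.02 m/s and ((horizontal distance between cover_1 and hinge_1 below 0.02 m and height (world z) of cover_1 between 0.046 and 0.0535 m and angle between cover_1's own z axis and vertical below 0.05 rad and linear speed of cover_1 below 0.02 m/s) or (horizontal distance between cover_2 and hinge_1 below 0.02 m and height (world z) of cover_2 between 0.046 and 0.0535 m and angle between cover_2's own z axis and vertical below 0.05 rad and linear speed of cover_2 below 0.02 m/s) or (horizontal distance between cover_3 and hinge_1 below 0.02 m and height (world z) of cover_3 between 0.046 and 0.0535 m and angle between cover_3's own z axis and vertical below 0.05 rad and linear speed of cover_3 below 0.02 m/s) or (horizontal distance between cover_4 and hinge_1 below 0.02 m and height (world z) of cover_4 between 0.046 and 0.0535 m and angle between cover_4's own z axis and vertical below 0.05 rad and linear speed of cover_4 below 0.02 m/s)) and horizontal distance between hinge_1 and cup_1 below 0.03 m and height (world z) of each of hinge_1, hinge_2, hinge_3, hinge_4, hinge_5 below 0.03 m and ((horizontal distance between cover_1 and hinge_2 below 0.02 m and height (world z) of cover_1 between 0.046 and 0.0535 m and angle between cover_1's own z axis and vertical below 0.05 rad and linear speed of cover_1 below 0.02 m/s) or (horizontal distance between cover_2 and hinge_2 below 0.02 m and height (world z) of cover_2 between 0.046 and 0.0535 m and angle between cover_2's own z axis and vertical below 0.05 rad and linear speed of cover_2 below 0.02 m/s) or (horizontal distance between cover_3 and hinge_2 below 0.02 m and height (world z) of cover_3 between 0.046 and 0.0535 m and angle between cover_3's own z axis and vertical below 0.05 rad and linear speed of cover_3 below 0.02 m/s) or (horizontal distance between cover_4 and hinge_2 below 0.02 m and height (world z) of cover_4 between 0.046 and 0.0535 m and angle between cover_4's own z axis and vertical below 0.05 rad and linear speed of cover_4 below 0.02 m/s)) and horizontal distance between hinge_2 and cup_2 below 0.03 m and ((horizontal distance between cover_1 and hinge_3 below 0.02 m and height (world z) of cover_1 between 0.046 and 0.0535 m and angle between cover_1's own z axis and vertical below 0.05 rad and linear speed of cover_1 below 0.02 m/s) or (horizontal distance between cover_2 and hinge_3 below 0.02 m and height (world z) of cover_2 between 0.046 and 0.0535 m and angle between cover_2's own z axis and vertical below 0.05 rad and linear speed of cover_2 below 0.02 m/s) or (horizontal distance between cover_3 and hinge_3 below 0.02 m and height (world z) of cover_3 between 0.046 and 0.0535 m and angle between cover_3's own z axis and vertical below 0.05 rad and linear speed of cover_3 below 0.02 m/s) or (horizontal distance between cover_4 and hinge_3 below 0.02 m and height (world z) of cover_4 between 0.046 and 0.0535 m and angle between cover_4's own z axis and vertical below 0.05 rad and linear speed of cover_4 below 0.02 m/s)) and horizontal distance between hinge_3 and cup_3 below 0.03 m and ((horizontal distance between cover_1 and hinge_4 below 0.02 m and height (world z) of cover_1 between 0.046 and 0.0535 m and angle between cover_1's own z axis and vertical below 0.05 rad and linear speed of cover_1 below 0.02 m/s) or (horizontal distance between cover_2 and hinge_4 below 0.02 m and height (world z) of cover_2 between 0.046 and 0.0535 m and angle between cover_2's own z axis and vertical below 0.05 rad and linear speed of cover_2 below 0.02 m/s) or (horizontal distance between cover_3 and hinge_4 below 0.02 m and height (world z) of cover_3 between 0.046 and 0.0535 m and angle between cover_3's own z axis and vertical below 0.05 rad and linear speed of cover_3 below 0.02 m/s) or (horizontal distance between cover_4 and hinge_4 below 0.02 m and height (world z) of cover_4 between 0.046 and 0.0535 m and angle between cover_4's own z axis and vertical below 0.05 rad and linear speed of cover_4 below 0.02 m/s)) and horizontal distance between hinge_4 and cup_4 below 0.03 m and ((horizontal distance between cover_1 and hinge_5 below 0.02 m and height (world z) of cover_1 between 0.046 and 0.0535 m and angle between cover_1's own z axis and vertical below 0.05 rad and linear speed of cover_1 below 0.02 m/s) or (horizontal distance between cover_2 and hinge_5 below 0.02 m and height (world z) of cover_2 between 0.046 and 0.0535 m and angle between cover_2's own z axis and vertical below 0.05 rad and linear speed of cover_2 below 0.02 m/s) or (horizontal distance between cover_3 and hinge_5 below 0.02 m and height (world z) of cover_3 between 0.046 and 0.0535 m and angle between cover_3's own z axis and vertical below 0.05 rad and linear speed of cover_3 below 0.02 m/s) or (horizontal distance between cover_4 and hinge_5 below 0.02 m and height (world z) of cover_4 between 0.046 and 0.0535 m and angle between cover_4's own z axis and vertical below 0.05 rad and linear speed of cover_4 below 0.02 m/s)) and horizontal distance between hinge_5 and cup_5 below 0.03 m and ((height (world z) of cover_1 below 0.01 m and angle between cover_1's own z axis and vertical below 0.1 rad) or horizontal distance between cover_1 and hinge_1 below 0.02 m or horizontal distance between cover_1 and hinge_2 below 0.02 m or horizontal distance between cover_1 and hinge_3 below 0.02 m or horizontal distance between cover_1 and hinge_4 below 0.02 m or horizontal distance between cover_1 and hinge_5 below 0.02 m) and ((height (world z) of cover_2 below 0.01 m and angle between cover_2's own z axis and vertical below 0.1 rad) or horizontal distance between cover_2 and hinge_1 below 0.02 m or horizontal distance between cover_2 and hinge_2 below 0.02 m or horizontal distance between cover_2 and hinge_3 below 0.02 m or horizontal distance between cover_2 and hinge_4 below 0.02 m or horizontal distance between cover_2 and hinge_5 below 0.02 m) and ((height (world z) of cover_3 below 0.01 m and angle between cover_3's own z axis and vertical below 0.1 rad) or horizontal distance between cover_3 and hinge_1 below 0.02 m or horizontal distance between cover_3 and hinge_2 below 0.02 m or horizontal distance between cover_3 and hinge_3 below 0.02 m or horizontal distance between cover_3 and hinge_4 below 0.02 m or horizontal distance between cover_3 and hinge_5 below 0.02 m) and ((height (world z) of cover_4 below 0.01 m and angle between cover_4's own z axis and vertical below 0.1 rad) or horizontal distance between cover_4 and hinge_1 below 0.02 m or horizontal distance between cover_4 and hinge_2 below 0.02 m or horizontal distance between cover_4 and hinge_3 below 0.02 m or horizontal distance between cover_4 and hinge_4 below 0.02 m or horizontal distance between cover_4 and hinge_5 below 0.02 m) and angle between each of cup_1, cup_2, cup_3, cup_4, cup_5's own z axis and vertical below 0.06 rad); the robot touches nothing.
It fails at once if a cup is tipped (angle between any of cup_1, cup_2, cup_3, cup_4, cup_5's own z axis and vertical above 0.3 rad).
It fails at once if a cup is pushed more than 30 mm from where it stood (distance of any of cup_1, cup_2, cup_3, cup_4, cup_5 from where it was at the start of the episode above 0.03 m).
It fails at once if the wrench, the template or the drill guide is moved by more than 20 mm (distance of any of wrench, template, drill_guide from where it was at the start of the episode above 0.02 m).
It fails at once if a cover is dropped: let go more than 20 mm higher than where it sits on a cup ((height (world z) of cover_1 above 0.072 m and contact force between cover_1 and the fingers below 0.01 N) or (height (world z) of cover_2 above 0.072 m and contact force between cover_2 and the fingers below 0.01 N) or (height (world z) of cover_3 above 0.072 m and contact force between cover_3 and the fingers below 0.01 N) or (height (world z) of cover_4 above 0.072 m and contact force between cover_4 and the fingers below 0.01 N)).
Of hinge_1, hinge_2, hinge_3, hinge_4, hinge_5 only 3 to 4 are there at a start; the rules pass over those that are not, and their reading is None.
At some moment in a run one of cover_1, cover_2, cover_3, cover_4 may be knocked a few centimetres aside while the robot is not near it.
It also fails if it takes over 210 s, if anything falls off the work surface, if the arm or the gripper's body presses on something with over 40 N, if the wrist force passes 120 N, or if a joint passes its speed limit or range.

## Robot

A 6-joint arm with a two-finger parallel gripper is mounted at the origin on the work surface. World frame = base frame: x ahead of the robot, y to its left, z up, the work surface at z = 0. Lengths are in m, angles in rad, forces in N, time in s.
With the tool pointing down it reaches from about 0.325 to 0.85 m from the base axis. Payload 15.5 kg.
Tool frame: the origin (TCP) lies midway between the tips of the shut fingers; the grasp point (between the pads) lies 19 mm behind it; z points along the fingers, y is the direction in which the jaws open and shut (so a half turn about z gives the same grasp; the last joint's range is limited). The gripper opens to 91 mm and grips with 3 to 60 N. Pads are 32 mm wide; open, the fingers measure 118 mm over their backs; the gripper's body (76 mm by 178 mm) begins 60 mm behind the grasp point.
Start: joints at [1.107, 0.494, 1.345, -0, 1.302, -0.096], TCP at [0.225, 0.583, 0.214] pointing down, gripper open.
Joint ranges: [-2.91, 2.91], [-0.82, 2.16], [0.22, 2.67], [-1.22, 4.37], [0.12, 2.79], [-3.08, 3.08]. Speed limits (rad/s): [1.89, 1.89, 2.57, 3.01, 3.01, 3.01].

## Interface

Orientations are given as a unit quaternion [w, x, y, z].
In Python, from rig import * gives the robot as it stands.
- The arm moves only by the tool arm_command, never from a script. Its argument "motion" is a list of rows, each an object with "gripper": the finger opening in cm, from 0 to 9.12; "xyz": the shift along the tool's x, y, z in cm, a list of three; "turn": the turn about the tool's z in rad. A call has 1 to 5 rows; each row shifts and turns the commanded pose from where the row before left it, along the tool's axes as they then stand; what a row does not reach is not made up. A row lasts 1/12 s, in which the tool goes at most 41.7 mm and 7.16 degrees, less where a joint would pass 70% of its speed; a pose out of reach is approached as far as the arm can. A call is refused whole if a number of a shift passes 4.17 or a number of a turn 0.125, either way. A call with a gripper value outside its range is refused whole. The fingers move at their own pace and stop on an object; "force" is the grip in N (left out, the last holds). Time passes only in rows, so rows that do not move let the fingers close. It gives the time, the measured TCP pose, the force and the opening at its end, in the units of the state.
- sense(): the state, without advancing time (a new reading comes with each control period).
- camera(name): name is "side" or "top" or "wrist"; returns (picture, depth): 384x512x3 uint8, blue, green, red; 384x512 float32, m along the optical axis (not along the pixel's ray), 0 where there is no reading.
- camera_model(name): a dict with "camera_matrix" (3x3 intrinsics, pixels), "D" ([k1, k2, p1, p2, k3] as OpenCV has them; the pictures are not rectified), "R" (3x3) and "t" (3): a world point X has camera coordinates R X + t. Camera axes: x right, y down, z forward; pixel columns grow to the right and rows downward; lengths in m; the calibration is good to about 2 mm. A picture is of the moment at which its call begins: read the wrist's pose just before it. camera_model takes no time and is no camera call; for the wrist camera it gives the pose at the moment of the call.
- finish_job(): hands the job in, once; it reports no verdict.
The state is a dict: "time": time; "q": joint angles; "joint_velocities": joint speeds; "joint_efforts": joint torques, N m; "tcp_pos": TCP position; "tool_rot": TCP orientation; "force": force on the tool from outside, world axes, zero at the start; "ft_torque": the same for the moment, N m; "finger_gap": finger opening in m.
Only numpy, scipy, OpenCV 4.12 (cv2) and the standard library are available. Lean on these libraries where they do the work, as an engineer would, in place of code of your own. Each camera call takes 0.05 s, during which the arm holds its last target.

## Working session

There is one attempt and no reset: what is moved stays moved. The work goes in short steps, Python scripts to look and compute and a tool call to move; the robot and the scene stay as the last step left them, time stands still between calls to the robot, and variables do not carry over. Pictures are saved under pics/ and viewed, and the job is handed in when it is done.

Besides the shell and the picture viewer there is one more tool, called after ">>>" by a JSON object that holds its "name" and its "arguments". arm_command: Moves the arm, as the interface text tells. Its arguments: {"type":"object","properties":{"motion":{"type":"array","items":{"type":"object","properties":{"gripper":{"type":"number"},"xyz":{"type":"array","items":{"type":"number"}},"turn":{"type":"number"}}}},"force":{"type":"number"}},"required":["motion"]}

```bash
mkdir -p pics; ls; python3 - <<'E'
from rig import *
import cv2, numpy as np
s=sense()
print({k:np.round(v,3).tolist() for k,v in s.items()})
for n in ("side","top","wrist"):
    p,d=camera(n); cv2.imwrite(f"pics/a_{n}.png",p); np.save(f"pics/a_{n}.npy",d)
    m=camera_model(n); print(n,{k:np.round(v,4).tolist() for k,v in m.items()})
E
```

```text
pics
{'time': 0.0, 'q': [1.106, 0.494, 1.346, 0.0, 1.302, -0.096], 'joint_velocities': [0.0, 0.0, -0.001, 0.0, 0.0, 0.002], 'joint_efforts': [-0.0, -87.88, -38.186, 0.071, 0.053, -0.0], 'tcp_pos': [0.225, 0.583, 0.213], 'tool_rot': [-0.0, 0.183, 0.983, -0.001], 'force': [0.208, -0.803, 0.453], 'ft_torque': [-0.025, 0.028, -0.064], 'finger_gap': 0.091}
side {'camera_matrix': [[443.6564, 0.0, 261.2968], [0.0, 443.6564, 200.561], [0.0, 0.0, 1.0]], 'D': [-0.1484, 0.0, 0.0, 0.0, 0.0], 'R': [[0.9997, -0.0224, -0.0057], [-0.0168, -0.5359, -0.8441], [0.0158, 0.844, -0.5361]], 't': [-0.5723, 0.0429, 1.0674]}
top {'camera_matrix': [[449.6435, 0.0, 263.4504], [0.0, 449.6435, 193.956], [0.0, 0.0, 1.0]], 'D': [-0.0548, 0.0, 0.0, 0.0, 0.0], 'R': [[0.024, -0.9996, -0.0174], [-0.9903, -0.0214, -0.1373], [0.1369, 0.0206, -0.9904]], 't': [-0.0193, 0.5747, 1.1314]}
wrist {'camera_matrix': [[264.3981, 0.0, 253.4697], [0.0, 264.3981, 192.1839], [0.0, 0.0, 1.0]], 'D': [-0.0276, 0.0, 0.0, 0.0, 0.0], 'R': [[0.3604, 0.9328, -0.0007], [0.8926, -0.3446, 0.2906], [0.2709, -0.1054, -0.9568]], 't': [-0.625, -0.0325, 0.3906]}
```

View pics/a_top.png

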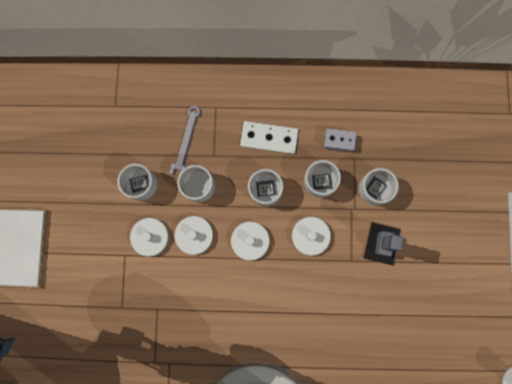

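View pics/a_side.png

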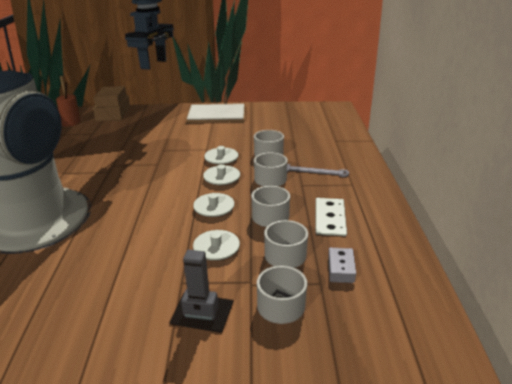

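View pics/a_wrist.png

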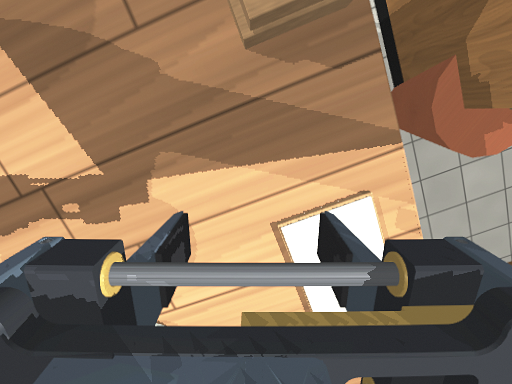

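Top view: hinges are visible in cups 1 (137,182), 3 (266,188), 4 (323,179) and 5 (379,187). Cup 2 (196,184) is empty. Four covers lie in front of the cups, and the scanner is on its pad at about (385,243).

```bash
cat > h.py <<'E'
from rig import *
import cv2, numpy as np
def ray(m,uv):
    K=np.array(m["camera_matrix"]);D=np.array(m["D"]);R=np.array(m["R"]);t=np.array(m["t"])
    n=cv2.undistortPoints(np.array(uv,float).reshape(-1,1,2),K,D).reshape(-1,2)
    d=np.c_[n,np.ones(len(n))]@R
    return -R.T@t,d
def plane(m,uv,z):
    c,d=ray(m,uv); s=(z-c[2])/d[:,2]
    return c+d*s[:,None]
def proj(m,X):
    R=np.array(m["R"]);rv=cv2.Rodrigues(R)[0]
    return cv2.projectPoints(np.array(X,float).reshape(-1,1,3),rv,np.array(m["t"]),np.array(m["camera_matrix"]),np.array(m["D"]))[0].reshape(-1,2)
def cloud(m,d):
    v,u=np.mgrid[0:d.shape[0],0:d.shape[1]]
    uv=np.c_[u.ravel(),v.ravel()].astype(float)
    n=cv2.undistortPoints(uv.reshape(-1,1,2),np.array(m["camera_matrix"]),np.array(m["D"])).reshape(-1,2)
    z=d.ravel(); P=np.c_[n*z[:,None],z]
    W=(P-np.array(m["t"]))@np.array(m["R"])
    W[z<=0]=np.nan
    return W.reshape(*d.shape,3)
def tool():
    s=sense();p=np.array(s["tcp_pos"]);w,x,y,z=s["tool_rot"]
    R=cv2.Rodrigues(np.zeros(3))[0]
    from scipy.spatial.transform import Rotation as Ro
    return s,p,Ro.from_quat([x,y,z,w]).as_matrix()
E
python3 - <<'E'
from h import *
p=cv2.imread("pics/a_top.png");d=np.load("pics/a_top.npy");m=camera_model("top")
W=cloud(m,d)
z=W[...,2]
print("table z",np.nanmedian(z[250:300,200:350]))
# cover knob tops / discs / cups : print height-based components
def comps(lo,hi,amin,name):
    k=((z>lo)&(z<hi)).astype(np.uint8); k[:90]=0;k[300:]=0;k[:,:100]=0;k[:,430:]=0
    n,l,st,ce=cv2.connectedComponentsWithStats(k)
    for i in range(1,n):
        if st[i,4]>=amin:
            q=W[l==i]; (c,r)=cv2.minEnclosingCircle(q[:,:2].astype(np.float32))
            print(name,st[i].tolist(),np.round(q.mean(0),3),"circ",np.round(c,3),round(r,4))
comps(.005,.025,100,"disc"); comps(.032,.046,4,"knob"); comps(.05,.07,60,"rim"); comps(.09,.16,5,"scan")
cv2.imwrite("pics/b.png",cv2.resize(p[150:275,110:420],None,fx=2.58,fy=2.58,interpolation=cv2.INTER_CUBIC))
E
```

```text
table z 0.0016671241676276195
disc [169, 106, 31, 69, 455] [0.721 0.212 0.009] circ [0.725 0.221] 0.1002
disc [240, 121, 59, 32, 1175] [ 0.736 -0.017  0.008] circ [ 0.738 -0.017] 0.0823
disc [307, 164, 30, 29, 606] [ 0.625 -0.161  0.011] circ [ 0.624 -0.159] 0.0401
disc [124, 168, 26, 28, 474] [0.604 0.339 0.012] circ [0.602 0.333] 0.0385
disc [182, 169, 29, 28, 501] [0.607 0.178 0.009] circ [0.604 0.175] 0.0402
disc [250, 173, 31, 29, 610] [ 0.599 -0.01   0.011] circ [ 0.597 -0.01 ] 0.0403
disc [365, 173, 27, 28, 547] [ 0.606 -0.312  0.011] circ [ 0.605 -0.31 ] 0.0387
disc [174, 215, 39, 40, 1059] [0.466 0.177 0.016] circ [0.466 0.177] 0.0538
disc [130, 216, 38, 40, 1020] [0.459 0.295 0.016] circ [0.462 0.297] 0.0528
disc [291, 216, 40, 39, 1081] [ 0.471 -0.133  0.017] circ [ 0.47  -0.135] 0.0547
disc [230, 221, 40, 40, 1079] [0.455 0.028 0.016] circ [0.457 0.03 ] 0.0534
disc [361, 220, 40, 46, 658] [ 0.456 -0.312  0.009] circ [ 0.456 -0.317] 0.0639
knob [311, 163, 7, 5, 8] [ 0.655 -0.138  0.039] circ [ 0.654 -0.137] 0.0094
knob [319, 163, 8, 2, 9] [ 0.66  -0.16   0.038] circ [ 0.66
[... 2035 characters left out ...]
] 0.0041
knob [245, 236, 9, 9, 65] [0.455 0.028 0.04 ] circ [0.455 0.028] 0.0117
knob [377, 245, 5, 10, 21] [ 0.437 -0.304  0.039] circ [ 0.438 -0.307] 0.0119
knob [383, 254, 9, 2, 12] [ 0.426 -0.324  0.044] circ [ 0.427 -0.325] 0.0106
rim [305, 160, 36, 35, 224] [ 0.619 -0.157  0.06 ] circ [ 0.62  -0.157] 0.0451
rim [118, 164, 35, 34, 252] [0.6   0.33  0.059] circ [0.599 0.329] 0.0449
rim [178, 165, 35, 35, 224] [0.599 0.171 0.06 ] circ [0.601 0.172] 0.0452
rim [248, 169, 35, 35, 219] [ 0.594 -0.009  0.06 ] circ [ 0.594 -0.01 ] 0.0454
rim [363, 169, 35, 34, 250] [ 0.602 -0.306  0.06 ] circ [ 0.601 -0.305] 0.0445
scan [385, 234, 18, 17, 253] [ 0.454 -0.318  0.134] circ [ 0.454 -0.322] 0.0204
```

View pics/b.png

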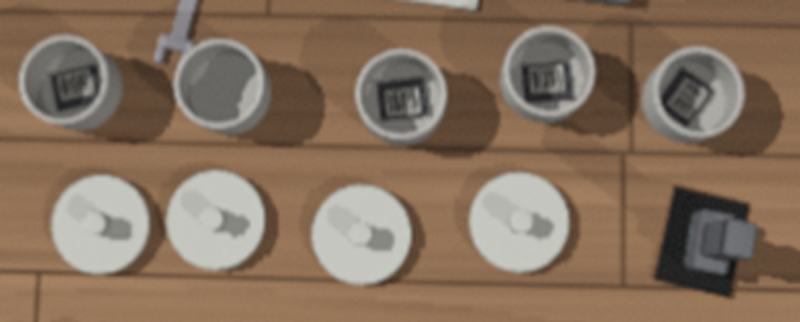

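Cup 2 is empty, so hinges 1, 3, 4 and 5 each need a cover and all four covers get used. I'll move toward the middle and take closer pictures.

>>> {"name": "arm_command", "arguments": {"motion": [{"xyz": [-2.8, -2.5, 0]}, {"xyz": [-2.8, -2.5, 0]}, {"xyz": [-2.8, -2.5, 0]}, {"xyz": [-2.8, -2.5, 0]}, {"xyz": [-2.8, -2.5, 0]}]}}

```text
invalid input
```

>>> {"name": "arm_command", "arguments": {"motion": [{"xyz": [-2.8, -2.5, 0]}, {"xyz": [-2.8, -2.5, 0]}, {"xyz": [-2.8, -2.5, 0]}, {"xyz": [-2.8, -2.5, 0]}, {"xyz": [-2.8, -2.5, 0]}]}}

```text
invalid input
```

```bash
cat > look.py <<'E'
from h import *
import sys
n=sys.argv[1]
s,p,R=tool(); m=camera_model("wrist"); pic,d=camera("wrist")
print(s["time"],np.round(p,4),np.round(R,3).tolist(),"gap",s["finger_gap"],"F",np.round(s["force"],2),"q",np.round(s["q"],2))
cv2.imwrite(f"pics/{n}.png",pic); np.savez(f"pics/{n}.npz",d=d,pic=pic,**{k:np.array(v) for k,v in m.items()})
E
python3 look.py w1
```

```text
0.15 [0.2252 0.5827 0.2135] [[-0.933, 0.361, -0.0], [0.361, 0.933, -0.001], [0.0, -0.001, -1.0]] gap 0.09156737762899234 F [-0.44  0.5  -0.52] q [ 1.11  0.49  1.35  0.    1.3  -0.1 ]
```

View pics/w1.png

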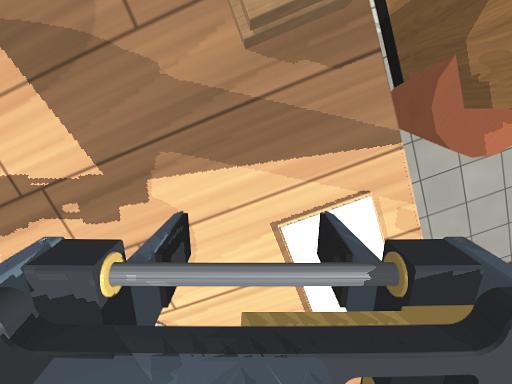

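The picture is the same as before, because both moves were refused. All three row fields are probably required, so I'll fill them in.

>>> {"name": "arm_command", "arguments": {"motion": [{"gripper": 9.0, "xyz": [-2.8, -2.5, 0], "turn": 0}, {"gripper": 9.0, "xyz": [-2.8, -2.5, 0], "turn": 0}, {"gripper": 9.0, "xyz": [-2.8, -2.5, 0], "turn": 0}, {"gripper": 9.0, "xyz": [-2.8, -2.5, 0], "turn": 0}, {"gripper": 9.0, "xyz": [-2.8, -2.5, 0], "turn": 0}]}}

```text
time: 0.62
tcp_pos: [0.3111, 0.4143, 0.2139]
tool_rot: [0.0, 0.183, 0.983, -0.0]
force: [1.0, 0.5, -0.4]
finger_gap: 0.0899
```

>>> {"name": "arm_command", "arguments": {"motion": [{"gripper": 9.0, "xyz": [-2.8, -2.5, 0], "turn": 0}, {"gripper": 9.0, "xyz": [-2.8, -2.5, 0], "turn": 0}, {"gripper": 9.0, "xyz": [-2.8, -2.5, 0], "turn": 0}, {"gripper": 9.0, "xyz": [-2.8, -2.5, 0], "turn": 0}, {"gripper": 9.0, "xyz": [-2.8, -2.5, 0], "turn": 0}]}}

```text
time: 1.03
tcp_pos: [0.3968, 0.2472, 0.214]
tool_rot: [0.0, 0.183, 0.983, 0.0]
force: [0.5, 0.0, 0.3]
finger_gap: 0.0904
```

```bash
python3 look.py w1
```

```text
1.0333 [0.3968 0.2472 0.214 ] [[-0.933, 0.36, 0.0], [0.36, 0.933, 0.0], [-0.0, 0.0, -1.0]] gap 0.09038084964925877 F [0.54 0.04 0.35] q [ 0.43  0.27  1.72  0.    1.15 -0.77]
```

View pics/w1.png

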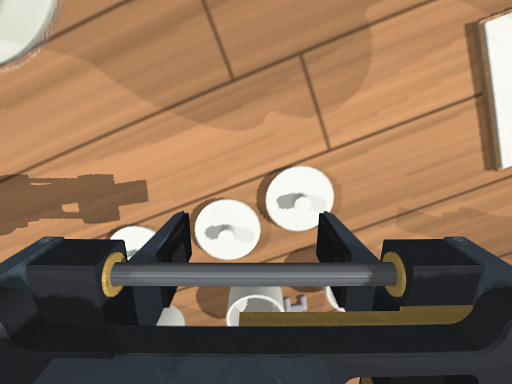

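The wrist camera's upward direction points toward the robot, so the cups come into view when the TCP is beyond them. The picture shows covers at (300,198) and (227,228). I'll go out past the cups.

>>> {"name": "arm_command", "arguments": {"motion": [{"gripper": 9.0, "xyz": [-3.4, 1.0, 0], "turn": 0}, {"gripper": 9.0, "xyz": [-3.4, 1.0, 0], "turn": 0}, {"gripper": 9.0, "xyz": [-3.4, 1.0, 0], "turn": 0}, {"gripper": 9.0, "xyz": [-3.4, 1.0, 0], "turn": 0}, {"gripper": 9.0, "xyz": [-3.4, 1.0, 0], "turn": 0}]}}

```text
time: 1.5
tcp_pos: [0.5745, 0.2338, 0.2138]
tool_rot: [-0.0, 0.183, 0.983, -0.0]
force: [0.2, 0.6, -0.3]
finger_gap: 0.0898
```

>>> {"name": "arm_command", "arguments": {"motion": [{"gripper": 9.0, "xyz": [-3.4, 1.0, 0], "turn": 0}, {"gripper": 9.0, "xyz": [-3.4, 1.0, 0], "turn": 0}, {"gripper": 9.0, "xyz": [-3.4, 1.0, 0], "turn": 0}]}}

```text
time: 1.75
tcp_pos: [0.6804, 0.2251, 0.2137]
tool_rot: [-0.0, 0.183, 0.983, -0.0]
force: [0.4, -0.2, 0.5]
finger_gap: 0.0899
```

```bash
python3 look.py w2
```

```text
1.75 [0.6804 0.2251 0.2137] [[-0.933, 0.361, -0.0], [0.361, 0.933, -0.0], [0.0, -0.0, -1.0]] gap 0.08991054305569356 F [ 0.38 -0.18  0.5 ] q [ 0.24  0.63  1.09  0.    1.42 -0.97]
```

View pics/w2.png

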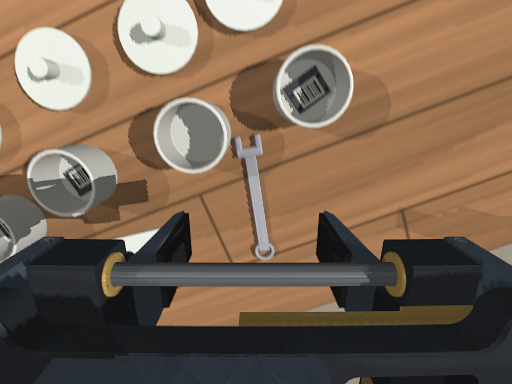

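Cup 1's label is clear at (303,92), and cup 2 at (192,135) is confirmed empty. Next I look at the right half of the row.

>>> {"name": "arm_command", "arguments": {"motion": [{"gripper": 9.0, "xyz": [-1.3, -3.4, 0], "turn": 0}, {"gripper": 9.0, "xyz": [-1.3, -3.4, 0], "turn": 0}, {"gripper": 9.0, "xyz": [-1.3, -3.4, 0], "turn": 0}, {"gripper": 9.0, "xyz": [-1.3, -3.4, 0], "turn": 0}, {"gripper": 9.0, "xyz": [-1.3, -3.4, 0], "turn": 0}]}}

```text
time: 2.22
tcp_pos: [0.6779, 0.0419, 0.2137]
tool_rot: [-0.0, 0.183, 0.983, -0.0]
force: [1.0, -0.0, 0.3]
finger_gap: 0.0898
```

>>> {"name": "arm_command", "arguments": {"motion": [{"gripper": 9.0, "xyz": [-1.3, -3.4, 0], "turn": 0}, {"gripper": 9.0, "xyz": [-1.3, -3.4, 0], "turn": 0}, {"gripper": 9.0, "xyz": [-1.3, -3.4, 0], "turn": 0}, {"gripper": 9.0, "xyz": [-1.3, -3.4, 0], "turn": 0}, {"gripper": 9.0, "xyz": [-1.3, -3.4, 0], "turn": 0}]}}

```text
time: 2.63
tcp_pos: [0.6772, -0.1402, 0.2138]
tool_rot: [-0.0, 0.183, 0.983, 0.0]
force: [0.9, -0.2, -0.1]
finger_gap: 0.09
```

```bash
python3 look.py w3
```

```text
2.6333 [ 0.6772 -0.1402  0.2138] [[-0.933, 0.361, -0.0], [0.361, 0.933, 0.0], [0.0, -0.0, -1.0]] gap 0.08997297425928881 F [ 0.92 -0.18 -0.13] q [-0.29  0.59  1.16  0.    1.39 -1.49]
```

View pics/w3.png

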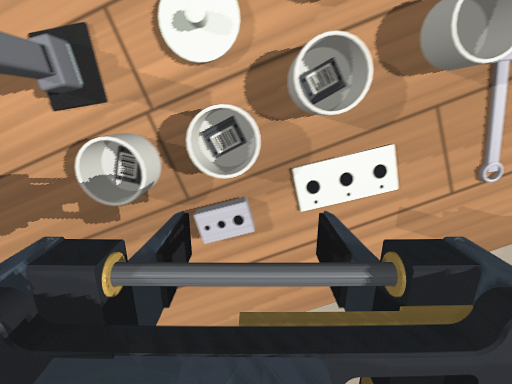

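Labels are visible in cups 3 (322,78), 4 (222,137) and 5 (128,165), and the scanner is at upper left, around (60,62). I'll measure the hinge rectangles from these views.

```bash
cat > hinge.py <<'E'
from h import *
def load(n):
    f=np.load(f"pics/{n}.npz"); return f["pic"],f["d"],{k:f[k] for k in("camera_matrix","D","R","t")}
if __name__=="__main__":
    cups={1:("w2",.599,.329),3:("w3",.594,-.010),4:("w3",.620,-.157),5:("w3",.601,-.305)}
    tiles=[]
    for i,(n,cx,cy) in cups.items():
        pic,d,m=load(n)
        # rectified floor-plane view (z=.011) 1 px=0.25mm, x right, y up ; just for measuring
        g=np.arange(-45,45,.25)/1000
        X,Y=np.meshgrid(cx+g,cy-g)
        uv=proj(m,np.c_[X.ravel(),Y.ravel(),np.full(X.size,.011)]).astype(np.float32)
        T=cv2.remap(pic,uv[:,0].reshape(X.shape),uv[:,1].reshape(X.shape),cv2.INTER_LINEAR)
        W=cloud(m,d); z=cv2.remap(W[...,2].astype(np.float32),uv[:,0].reshape(X.shape),uv[:,1].reshape(X.shape),cv2.INTER_NEAREST)
        hi=((z>.0078)&(z<.0145)).astype(np.uint8)
        hi[np.hypot(X-cx,Y-cy)>.042]=0
        hi=cv2.morphologyEx(hi,cv2.MORPH_OPEN,np.ones((9,9)))
        hi=cv2.morphologyEx(hi,cv2.MORPH_CLOSE,np.ones((15,15)))
        cs=max(cv2.findContours(hi,cv2.RETR_EXTERNAL,cv2.CHAIN_APPROX_NONE)[0],key=cv2.contourArea)
        r=cv2.minAreaRect(cs); (a,b),(w,h),an=r
        if w<h: an+=90
        an=-an
        print(i,"hinge centre",round(cx+g[0]+a*.00025,4),round(cy-g[0]-b*.00025,4),"size",w*.25,h*.25,"long axis deg",round((an+90)%180-90,1))
        cv2.drawContours(T,[cv2.boxPoints(r).astype(int)],-1,(0,0,255),1)
        tiles.append(T)
    cv2.imwrite("pics/t1.png",cv2.resize(np.vstack([np.hstack(tiles[:2]),np.hstack(tiles[2:])]),(600,600)))
E
python3 hinge.py
```

```text
1 hinge centre 0.6008 0.332 size 49.704227447509766 41.0199089050293 long axis deg -75.4
3 hinge centre 0.5962 -0.0093 size 49.877037048339844 40.66207504272461 long axis deg -82.3
4 hinge centre 0.6166 -0.1583 size 50.06549835205078 41.206546783447266 long axis deg -84.0
5 hinge centre 0.6044 -0.3001 size 51.592552185058594 40.98311233520508 long axis deg -34.7
```

View pics/t1.png

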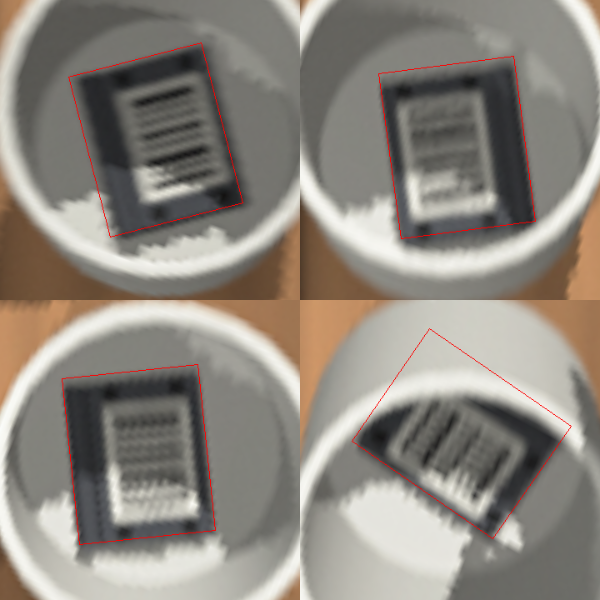

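All four hinges fit their known 50×41 mm size. The label centres are:

| Hinge | x (m) | y (m) | x-axis yaw (deg) |
|---|---|---|---|
| 1 | 0.606 | 0.333 | −75 |
| 3 | 0.593 | −0.012 | −82 |
| 4 | 0.621 | −0.160 | −84 |
| 5 | 0.604 | −0.304 | −35 |

Next is the scanner.

>>> {"name": "arm_command", "arguments": {"motion": [{"gripper": 9.0, "xyz": [0.7, -3.5, 0], "turn": 0}, {"gripper": 9.0, "xyz": [0.7, -3.5, 0], "turn": 0}, {"gripper": 9.0, "xyz": [0.7, -3.5, 0], "turn": 0}, {"gripper": 9.0, "xyz": [0.7, -3.5, 0], "turn": 0}, {"gripper": 9.0, "xyz": [0.7, -3.5, 0], "turn": 0}]}}

```text
time: 3.1
tcp_pos: [0.5807, -0.2902, 0.2138]
tool_rot: [-0.0, 0.183, 0.983, 0.0]
force: [0.4, -0.3, 0.3]
finger_gap: 0.0895
```

>>> {"name": "arm_command", "arguments": {"motion": [{"gripper": 9.0, "xyz": [0.7, -3.5, 0], "turn": 0}, {"gripper": 9.0, "xyz": [0.7, -3.5, 0], "turn": 0}, {"gripper": 9.0, "xyz": [0, 0, 0], "turn": 0}]}}

```text
time: 3.35
tcp_pos: [0.5404, -0.3542, 0.2138]
tool_rot: [-0.0, 0.185, 0.983, -0.001]
force: [-0.4, -1.1, 0.1]
finger_gap: 0.09
```

```bash
python3 look.py w4
```

```text
3.35 [ 0.5404 -0.3542  0.2138] [[-0.931, 0.364, -0.001], [0.364, 0.931, -0.001], [0.001, -0.002, -1.0]] gap 0.08996784002121275 F [-0.42 -1.09  0.11] q [-0.67  0.52  1.29 -0.    1.33 -1.87]
```

View pics/w4.png

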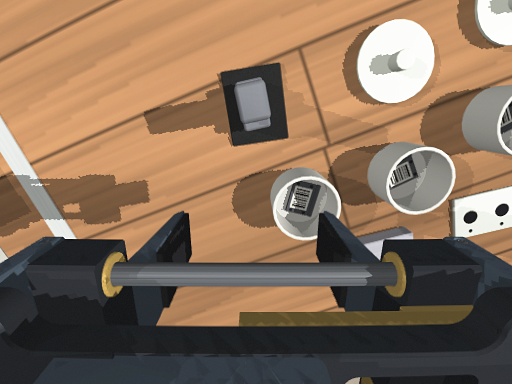

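This shows the scanner from above, with its pad around (253,103), plus a full view of label 5 at (301,197).

```bash
python3 - <<'E'
from hinge import *
pic,d,m=load("w4"); W=cloud(m,d); z=W[...,2]
box=np.zeros(z.shape,bool); box[40:170,190:310]=1
def rect(k,zz,name):
    k=(k&box).astype(np.uint8); k=cv2.morphologyEx(k,cv2.MORPH_OPEN,np.ones((3,3)))
    c=max(cv2.findContours(k,cv2.RETR_EXTERNAL,cv2.CHAIN_APPROX_NONE)[0],key=cv2.contourArea)
    P=plane(m,c.reshape(-1,2),zz)[:,:2]*1000
    (a,b),(w,h),an=cv2.minAreaRect(P.astype(np.float32))
    if w<h: an+=90
    print(name,round(a,1),round(b,1),"size",round(w,1),round(h,1),"long deg",round((an+90)%180-90,1))
rect((z>.125)&(z<.16),.143,"handle")
print(np.nanmedian(z[(z>.125)&(z<.16)&box]))
rect((z>.036)&(z<.16),.046,"nose(+handle occl)")
g=cv2.cvtColor(pic,cv2.COLOR_BGR2GRAY)
rect((g<140)&(z<.16)&(pic.max(2).astype(int)-pic.min(2)<40),.006,"pad+sc")
rect((g<45),.006,"pad dark")
cx,cy=.601,-.305
gg=np.arange(-45,45,.25)/1000
X,Y=np.meshgrid(cx+gg,cy-gg)
uv=proj(m,np.c_[X.ravel(),Y.ravel(),np.full(X.size,.011)]).astype(np.float32)
T=cv2.remap(pic,uv[:,0].reshape(X.shape),uv[:,1].reshape(X.shape),cv2.INTER_LINEAR)
cx,cy=.454,-.318
g2=np.arange(-75,75,.25)/1000
X,Y=np.meshgrid(cx+g2,cy-g2)
uv=proj(m,np.c_[X.ravel(),Y.ravel(),np.full(X.size,.046)]).astype(np.float32)
T2=cv2.remap(pic,uv[:,0].reshape(X.shape),uv[:,1].reshape(X.shape),cv2.INTER_LINEAR)
cv2.imwrite("pics/t2.png",np.hstack([cv2.resize(T,(400,400)),cv2.resize(T2,(400,400))]))
E
```

```text
handle 455.0 -321.9 size 27.4 33.2 long deg -9.6
0.13916811449872432
nose(+handle occl) 454.9 -321.8 size 38.4 59.6 long deg -9.4
pad+sc 456.2 -319.2 size 79.6 98.3 long deg -12.8
pad dark 473.7 -294.6 size 40.6 68.2 long deg -31.2
```

View pics/t2.png

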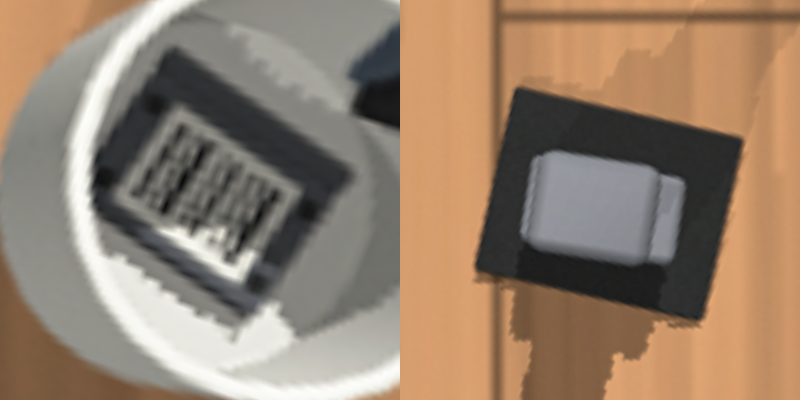

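Pad centre is (456, −319) mm. The scanner is at (455, −322) mm with yaw −9.6°. I'll align the jaws with the scanner's y axis and move over it.

>>> {"name": "arm_command", "arguments": {"motion": [{"gripper": 9.0, "xyz": [0, 0, 0], "turn": -0.102}, {"gripper": 9.0, "xyz": [0, 0, 0], "turn": -0.102}, {"gripper": 9.0, "xyz": [3.0, 0.6, 0], "turn": 0}, {"gripper": 9.0, "xyz": [3.0, 0.6, 0], "turn": 0}, {"gripper": 9.0, "xyz": [3.0, 0.6, 0], "turn": 0}]}}

```text
time: 3.82
tcp_pos: [0.4572, -0.3155, 0.2135]
tool_rot: [-0.0, 0.082, 0.997, 0.0]
force: [-0.1, -1.2, 0.5]
finger_gap: 0.0899
```

>>> {"name": "arm_command", "arguments": {"motion": [{"gripper": 9.0, "xyz": [0, 0, 0], "turn": 0}, {"gripper": 9.0, "xyz": [0, 0, 2.5], "turn": 0}, {"gripper": 9.0, "xyz": [0, 0, 0], "turn": 0}]}}

```text
time: 4.07
tcp_pos: [0.4567, -0.3151, 0.1864]
tool_rot: [-0.001, 0.082, 0.997, 0.001]
force: [-0.7, 0.7, -1.5]
finger_gap: 0.09
```

```bash
cat > to.py <<'E'
from h import *
import sys
# usage: x y z yaw_deg(tool x axis world) -> needed turn then shift in tool axes after the turn, cm
x,y,z,yaw=map(float,sys.argv[1:5])
s,p,R=tool(); cy=np.degrees(np.arctan2(R[1,0],R[0,0]))
tr=-np.radians((yaw-cy+180)%360-180)
a=np.radians(yaw); tx=np.array([np.cos(a),np.sin(a)]); ty=np.array([np.sin(a),-np.cos(a)])
d=np.array([x,y])-p[:2]
print("t",s["time"],"at",np.round(p,4),"yaw",round(cy,1),"| turn",round(tr,3),"shift cm",np.round([d@tx*100,d@ty*100,(p[2]-z)*100],2),"len",np.round(np.linalg.norm([*d,p[2]-z])*100,1),"gap",round(s["finger_gap"],4),"F",np.round(s["force"],1),"q1,6",np.round(np.array(s["q"])[[0,5]],2))
E
python3 to.py .455 -.322 .08 170.4
```

```text
t 4.0667 at [ 0.4567 -0.3151  0.1864] yaw 170.6 | turn 0.003 shift cm [ 0.06 -0.71 10.64] len 10.7 gap 0.09 F [-0.7  0.7 -1.5] q1,6 [-0.71 -2.12]
```

>>> {"name": "arm_command", "arguments": {"motion": [{"gripper": 9.0, "xyz": [0, -0.7, 0], "turn": 0}, {"gripper": 9.0, "xyz": [0, 0, 3.5], "turn": 0}, {"gripper": 9.0, "xyz": [0, 0, 3.5], "turn": 0}, {"gripper": 9.0, "xyz": [0, 0, 3.6], "turn": 0}, {"gripper": 9.0, "xyz": [0, 0, 0], "turn": 0}]}}

```text
time: 4.48
tcp_pos: [0.4548, -0.3222, 0.0783]
tool_rot: [-0.003, 0.082, 0.997, 0.002]
force: [-2.1, 2.3, -1.2]
finger_gap: 0.09
```

```bash
python3 to.py .455 -.322 .08 170.4;python3 look.py w5
```

```text
t 4.4833 at [ 0.4548 -0.3222  0.0783] yaw 170.6 | turn 0.003 shift cm [-0.02  0.02 -0.17] len 0.2 gap 0.09 F [-2.1  2.3 -1.2] q1,6 [-0.72 -2.13]
4.4833 [ 0.4548 -0.3222  0.0783] [[-0.986, 0.164, -0.006], [0.164, 0.986, 0.005], [0.006, 0.004, -1.0]] gap 0.09004946504699712 F [-2.05  2.26 -1.21] q [-0.72  0.57  1.65  0.    0.93 -2.13]
```

View pics/w5.png

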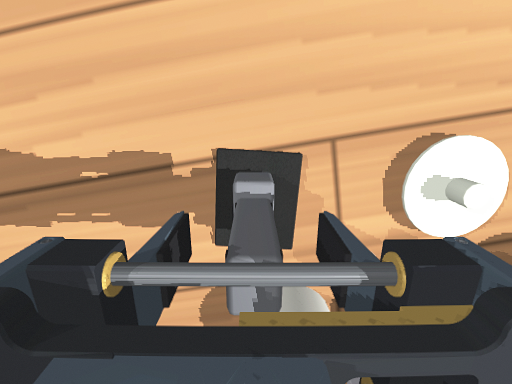

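The handle at about (254,260) is centred between the fingers and aligned with them. I'll close on it.

>>> {"name": "arm_command", "arguments": {"motion": [{"gripper": 2.0, "xyz": [0, 0, 0], "turn": 0}, {"gripper": 2.0, "xyz": [0, 0, 0], "turn": 0}, {"gripper": 2.0, "xyz": [0, 0, 0], "turn": 0}, {"gripper": 2.0, "xyz": [0, 0, 0], "turn": 0}, {"gripper": 2.0, "xyz": [0, 0, 0], "turn": 0}], "force": 25}}

```text
time: 4.95
tcp_pos: [0.4571, -0.3242, 0.0841]
tool_rot: [0.001, 0.082, 0.997, -0.001]
force: [-0.9, 0.1, 0.1]
finger_gap: 0.0593
```

>>> {"name": "arm_command", "arguments": {"motion": [{"gripper": 2.0, "xyz": [0, 0, 0], "turn": 0}, {"gripper": 2.0, "xyz": [0, 0, 0], "turn": 0}, {"gripper": 2.0, "xyz": [0, 0, 0], "turn": 0}, {"gripper": 2.0, "xyz": [0, 0, 0], "turn": 0}, {"gripper": 2.0, "xyz": [0, 0, 0], "turn": 0}]}}

```text
time: 5.37
tcp_pos: [0.4566, -0.3238, 0.0829]
tool_rot: [-0.0, 0.082, 0.997, 0.0]
force: [-1.2, 1.3, -1.8]
finger_gap: 0.0278
```

>>> {"name": "arm_command", "arguments": {"motion": [{"gripper": 2.0, "xyz": [0, 0, 0], "turn": 0}, {"gripper": 2.0, "xyz": [0, 0, 0], "turn": 0}, {"gripper": 2.0, "xyz": [0, 0, -1.0], "turn": 0}, {"gripper": 2.0, "xyz": [0, 0, -2.0], "turn": 0}, {"gripper": 2.0, "xyz": [0, 0, -3.0], "turn": 0}]}}

```text
time: 5.78
tcp_pos: [0.4555, -0.3229, 0.1424]
tool_rot: [-0.002, 0.082, 0.997, 0.001]
force: [0.0, -0.6, -1.6]
finger_gap: 0.0281
```

>>> {"name": "arm_command", "arguments": {"motion": [{"gripper": 2.0, "xyz": [0, 0, -3.0], "turn": 0}, {"gripper": 2.0, "xyz": [0, 0, -3.0], "turn": 0}, {"gripper": 2.0, "xyz": [0, 0, 0], "turn": 0}, {"gripper": 2.0, "xyz": [0, 0, 0], "turn": 0}, {"gripper": 2.0, "xyz": [0, 0, 0], "turn": 0}]}}

```text
time: 6.2
tcp_pos: [0.4563, -0.3236, 0.2028]
tool_rot: [-0.0, 0.082, 0.997, 0.0]
force: [0.5, 0.0, -1.7]
finger_gap: 0.0278
```

```bash
python3 to.py .606 .333 .178 105; python3 - <<'E'
from h import *
p,d=camera("side");cv2.imwrite("pics/s1.png",p)
E
```

```text
t 6.2 at [ 0.4563 -0.3236  0.2028] yaw 170.6 | turn 1.144 shift cm [59.54 31.46  2.48] len 67.4 gap 0.0278 F [ 0.5  0.  -1.7] q1,6 [-0.72 -2.13]
```

View pics/s1.png

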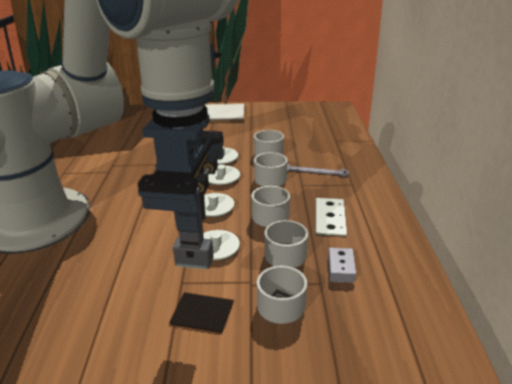

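The scanner is held upright at (195,245) and its pad is clear. I'll turn to cup 1's yaw first, then traverse.

>>> {"name": "arm_command", "arguments": {"motion": [{"gripper": 2.0, "xyz": [0, 0, 0], "turn": 0.114}, {"gripper": 2.0, "xyz": [0, 0, 0], "turn": 0.114}, {"gripper": 2.0, "xyz": [0, 0, 0], "turn": 0.114}, {"gripper": 2.0, "xyz": [0, 0, 0], "turn": 0.114}, {"gripper": 2.0, "xyz": [0, 0, 0], "turn": 0.114}]}}

```text
time: 6.67
tcp_pos: [0.456, -0.3233, 0.2016]
tool_rot: [-0.001, 0.362, 0.932, 0.0]
force: [0.3, 0.4, -1.1]
finger_gap: 0.028
```

>>> {"name": "arm_command", "arguments": {"motion": [{"gripper": 2.0, "xyz": [0, 0, 0], "turn": 0.114}, {"gripper": 2.0, "xyz": [0, 0, 0], "turn": 0.114}, {"gripper": 2.0, "xyz": [0, 0, 0], "turn": 0.114}, {"gripper": 2.0, "xyz": [0, 0, 0], "turn": 0.114}, {"gripper": 2.0, "xyz": [0, 0, 0], "turn": 0.114}]}}

```text
time: 7.08
tcp_pos: [0.456, -0.3233, 0.2015]
tool_rot: [-0.001, 0.609, 0.793, 0.0]
force: [-0.1, 0.6, -1.8]
finger_gap: 0.0279
```

```bash
python3 to.py .606 .333 .178 105
```

```text
t 7.0833 at [ 0.456  -0.3233  0.2015] yaw 104.9 | turn -0.001 shift cm [59.51 31.48  2.35] len 67.4 gap 0.0279 F [-0.1  0.6 -1.8] q1,6 [-0.72 -0.98]
```

>>> {"name": "arm_command", "arguments": {"motion": [{"gripper": 2.0, "xyz": [3.0, 1.57, 0], "turn": 0}, {"gripper": 2.0, "xyz": [3.0, 1.57, 0], "turn": 0}, {"gripper": 2.0, "xyz": [3.0, 1.57, 0], "turn": 0}, {"gripper": 2.0, "xyz": [3.0, 1.57, 0], "turn": 0}, {"gripper": 2.0, "xyz": [3.0, 1.57, 0], "turn": 0}]}}

```text
time: 7.5
tcp_pos: [0.4922, -0.1567, 0.2017]
tool_rot: [-0.001, 0.607, 0.795, -0.0]
force: [2.1, -0.2, -2.1]
finger_gap: 0.028
```

>>> {"name": "arm_command", "arguments": {"motion": [{"gripper": 2.0, "xyz": [3.0, 1.57, 0], "turn": 0}, {"gripper": 2.0, "xyz": [3.0, 1.57, 0], "turn": 0}, {"gripper": 2.0, "xyz": [3.0, 1.57, 0], "turn": 0}, {"gripper": 2.0, "xyz": [3.0, 1.57, 0], "turn": 0}, {"gripper": 2.0, "xyz": [3.0, 1.57, 0], "turn": 0}]}}

```text
time: 7.92
tcp_pos: [0.5285, 0.0087, 0.2017]
tool_rot: [-0.001, 0.607, 0.795, -0.001]
force: [0.9, -0.3, -1.7]
finger_gap: 0.028
```

>>> {"name": "arm_command", "arguments": {"motion": [{"gripper": 2.0, "xyz": [3.0, 1.57, 0], "turn": 0}, {"gripper": 2.0, "xyz": [3.0, 1.57, 0], "turn": 0}, {"gripper": 2.0, "xyz": [3.0, 1.57, 0], "turn": 0}, {"gripper": 2.0, "xyz": [3.0, 1.57, 0], "turn": 0}, {"gripper": 2.0, "xyz": [3.0, 1.57, 0], "turn": 0}]}}

```text
time: 8.33
tcp_pos: [0.5648, 0.1739, 0.2015]
tool_rot: [-0.001, 0.607, 0.795, -0.001]
force: [1.2, 0.5, -1.9]
finger_gap: 0.0279
```

```bash
python3 to.py .606 .333 .178 105
```

```text
t 8.3333 at [0.5648 0.1739 0.2015] yaw 105.2 | turn 0.004 shift cm [14.3   8.1   2.35] len 16.6 gap 0.0279 F [ 1.2  0.5 -1.9] q1,6 [ 0.2  -0.07]
```

>>> {"name": "arm_command", "arguments": {"motion": [{"gripper": 2.0, "xyz": [3.0, 1.6, 0], "turn": 0}, {"gripper": 2.0, "xyz": [3.0, 1.6, 0], "turn": 0}, {"gripper": 2.0, "xyz": [3.0, 1.6, 0], "turn": 0}, {"gripper": 2.0, "xyz": [2.7, 1.6, 0], "turn": 0}, {"gripper": 2.0, "xyz": [2.5, 1.5, 2.3], "turn": 0}]}}

```text
time: 8.75
tcp_pos: [0.6059, 0.3328, 0.1821]
tool_rot: [0.001, 0.607, 0.795, 0.002]
force: [1.8, -0.5, -0.8]
finger_gap: 0.0278
```

>>> {"name": "arm_command", "arguments": {"motion": [{"gripper": 2.0, "xyz": [0, 0, 0], "turn": 0}, {"gripper": 2.0, "xyz": [0, 0, 0], "turn": 0}, {"gripper": 2.0, "xyz": [0, 0, 0], "turn": 0}]}}

```text
time: 9.0
tcp_pos: [0.6037, 0.3295, 0.1787]
tool_rot: [-0.001, 0.607, 0.795, -0.001]
force: [0.9, -1.6, -2.0]
finger_gap: 0.0275
```

```bash
python3 to.py .606 .333 .178 105;  python3 look.py w6
```

```text
t 9.0 at [0.6037 0.3295 0.1787] yaw 105.3 | turn 0.004 shift cm [0.28 0.31 0.07] len 0.4 gap 0.0275 F [ 0.9 -1.6 -2. ] q1,6 [0.41 0.15]
9.0 [0.6037 0.3295 0.1787] [[-0.263, 0.965, -0.002], [0.965, 0.263, -0.001], [-0.001, -0.002, -1.0]] gap 0.027461733863266495 F [ 0.88 -1.62 -1.97] q [ 0.41  0.62  1.21 -0.    1.31  0.15]
```

View pics/w6.png

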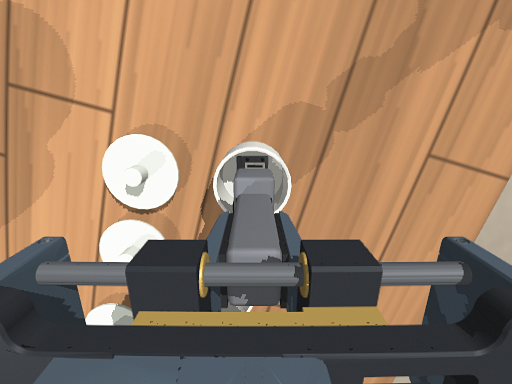

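The scanner is over cup 1 with the label directly below at (255,165). I'll trim 3 mm in each axis and hold.

>>> {"name": "arm_command", "arguments": {"motion": [{"gripper": 2.0, "xyz": [0.3, 0.3, 0], "turn": 0}, {"gripper": 2.0, "xyz": [0, 0, 0], "turn": 0}, {"gripper": 2.0, "xyz": [0, 0, 0], "turn": 0}, {"gripper": 2.0, "xyz": [0, 0, 0], "turn": 0}, {"gripper": 2.0, "xyz": [0, 0, 0], "turn": 0}]}}

```text
time: 9.47
tcp_pos: [0.6066, 0.3334, 0.1802]
tool_rot: [0.0, 0.607, 0.795, 0.0]
force: [-0.0, 0.6, -2.5]
finger_gap: 0.0279
```

>>> {"name": "arm_command", "arguments": {"motion": [{"gripper": 2.0, "xyz": [0, 0, 0], "turn": 0}, {"gripper": 2.0, "xyz": [0, 0, 0], "turn": 0}, {"gripper": 2.0, "xyz": [0, 0, 0], "turn": 0}, {"gripper": 2.0, "xyz": [0, 0, 0], "turn": 0}, {"gripper": 2.0, "xyz": [0, 0, 0], "turn": 0}]}}

```text
time: 9.88
tcp_pos: [0.6065, 0.3337, 0.1799]
tool_rot: [0.0, 0.607, 0.795, 0.0]
force: [0.6, -0.6, -0.9]
finger_gap: 0.028
```

>>> {"name": "arm_command", "arguments": {"motion": [{"gripper": 2.0, "xyz": [0, 0, 0], "turn": 0}, {"gripper": 2.0, "xyz": [0, 0, 0], "turn": 0}, {"gripper": 2.0, "xyz": [0, 0, 0], "turn": 0}, {"gripper": 2.0, "xyz": [0, 0, 0], "turn": 0}, {"gripper": 2.0, "xyz": [0, 0, 0], "turn": 0}]}}

```text
time: 10.3
tcp_pos: [0.6065, 0.3337, 0.1799]
tool_rot: [-0.0, 0.607, 0.795, -0.0]
force: [-0.5, 0.3, -1.7]
finger_gap: 0.0281
```

>>> {"name": "arm_command", "arguments": {"motion": [{"gripper": 2.0, "xyz": [0, 0, 0], "turn": 0}, {"gripper": 2.0, "xyz": [0, 0, 0], "turn": 0}, {"gripper": 2.0, "xyz": [0, 0, 0], "turn": 0}, {"gripper": 2.0, "xyz": [0, 0, 0], "turn": 0}, {"gripper": 2.0, "xyz": [0, 0, 0], "turn": 0}]}}

```text
time: 10.72
tcp_pos: [0.6065, 0.3337, 0.1799]
tool_rot: [0.0, 0.607, 0.795, -0.0]
force: [0.3, 0.4, -2.2]
finger_gap: 0.0279
```

```bash
python3 to.py .606 .333 .178 105; python3 - <<'E'
from h import *
p,d=camera("side");cv2.imwrite("pics/s2.png",p)
m=camera_model("side"); W=cloud(m,d)
z=W[...,2]; k=(np.hypot(W[...,0]-.606,W[...,1]-.333)<.04)&(z>.07)&(z<.14)
print("lowest scanner points",np.nanmin(z[k]),np.nanpercentile(z[k],3), np.nanmean(W[k],0))
E
python3 to.py .593 -.012 .178 98
```

```text
t 10.7167 at [0.6065 0.3337 0.1799] yaw 105.2 | turn 0.004 shift cm [-0.05 -0.07  0.19] len 0.2 gap 0.0279 F [ 0.3  0.4 -2.2] q1,6 [0.42 0.15]
lowest scanner points 0.10430898634355602 0.10681348334618755 [0.606141   0.31425487 0.12373368]
t 10.7667 at [0.6065 0.3337 0.1799] yaw 105.2 | turn 0.126 shift cm [-34.05  -6.15   0.19] len 34.6 gap 0.0281 F [ 0.6  0.5 -1.6] q1,6 [0.42 0.15]
```

View pics/s2.png

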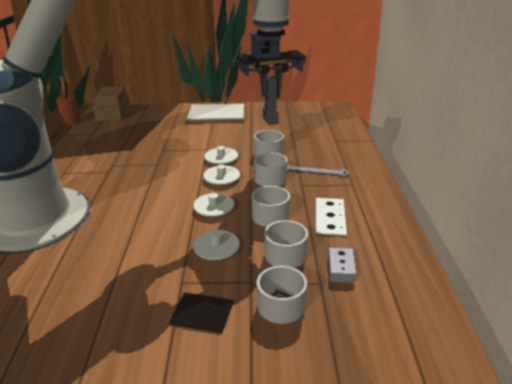

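Held for 1.7 s with the window about 92 mm above the label, cover positions unchanged. Next is cup 3.

>>> {"name": "arm_command", "arguments": {"motion": [{"gripper": 2.0, "xyz": [0, 0, 0], "turn": 0.063}, {"gripper": 2.0, "xyz": [0, 0, 0], "turn": 0.063}, {"gripper": 2.0, "xyz": [-3.1, -0.56, 0], "turn": 0}, {"gripper": 2.0, "xyz": [-3.1, -0.56, 0], "turn": 0}, {"gripper": 2.0, "xyz": [-3.1, -0.56, 0], "turn": 0}]}}

```text
time: 11.18
tcp_pos: [0.6025, 0.2385, 0.1798]
tool_rot: [0.0, 0.655, 0.755, 0.0]
force: [0.9, -0.6, -2.2]
finger_gap: 0.0279
```

>>> {"name": "arm_command", "arguments": {"motion": [{"gripper": 2.0, "xyz": [-3.1, -0.56, 0], "turn": 0}, {"gripper": 2.0, "xyz": [-3.1, -0.56, 0], "turn": 0}, {"gripper": 2.0, "xyz": [-3.1, -0.56, 0], "turn": 0}, {"gripper": 2.0, "xyz": [-3.1, -0.56, 0], "turn": 0}, {"gripper": 2.0, "xyz": [-3.1, -0.56, 0], "turn": 0}]}}

```text
time: 11.6
tcp_pos: [0.5966, 0.0804, 0.1801]
tool_rot: [0.0, 0.656, 0.755, 0.0]
force: [1.0, -0.3, -1.5]
finger_gap: 0.028
```

>>> {"name": "arm_command", "arguments": {"motion": [{"gripper": 2.0, "xyz": [-3.1, -0.56, 0], "turn": 0}, {"gripper": 2.0, "xyz": [-3.1, -0.56, 0], "turn": 0}, {"gripper": 2.0, "xyz": [-2.0, 0, 0], "turn": 0}, {"gripper": 2.0, "xyz": [-1.0, 0, 0], "turn": 0}, {"gripper": 2.0, "xyz": [0, 0, 0], "turn": 0}]}}

```text
time: 12.02
tcp_pos: [0.5989, -0.0127, 0.18]
tool_rot: [0.0, 0.657, 0.754, 0.0]
force: [0.5, 0.2, -3.0]
finger_gap: 0.0278
```

>>> {"name": "arm_command", "arguments": {"motion": [{"gripper": 2.0, "xyz": [0, 0, 0], "turn": 0}, {"gripper": 2.0, "xyz": [0, 0, 0], "turn": 0}, {"gripper": 2.0, "xyz": [0, 0, 0], "turn": 0}]}}

```text
time: 12.27
tcp_pos: [0.5984, -0.0096, 0.1799]
tool_rot: [-0.0, 0.655, 0.755, 0.0]
force: [-0.6, 0.2, -2.3]
finger_gap: 0.028
```

```bash
python3 to.py .593 -.012 .178 98;python3 look.py w7
```

```text
t 12.2667 at [ 0.5984 -0.0096  0.1799] yaw 98.1 | turn 0.002 shift cm [-0.16 -0.57  0.19] len 0.6 gap 0.028 F [-0.6  0.2 -2.3] q1,6 [-0.12 -0.26]
12.2667 [ 0.5984 -0.0096  0.1799] [[-0.141, 0.99, -0.0], [0.99, 0.141, 0.0], [0.0, -0.0, -1.0]] gap 0.02803167267204831 F [-0.61  0.17 -2.33] q [-0.12  0.49  1.46  0.    1.2  -0.26]
```

View pics/w7.png

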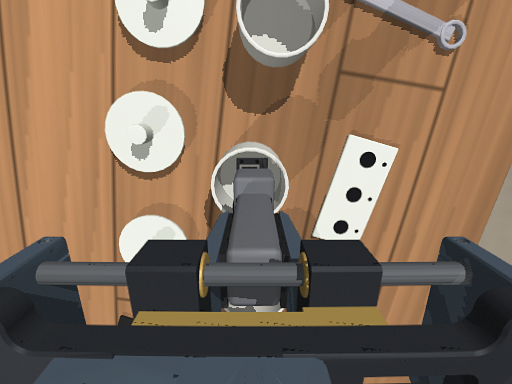

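Over cup 3, the hinge is visible at (252,163). I'll trim and hold.

>>> {"name": "arm_command", "arguments": {"motion": [{"gripper": 2.0, "xyz": [-0.2, -0.5, 0.1], "turn": 0}, {"gripper": 2.0, "xyz": [0, 0, 0], "turn": 0}, {"gripper": 2.0, "xyz": [0, 0, 0], "turn": 0}, {"gripper": 2.0, "xyz": [0, 0, 0], "turn": 0}, {"gripper": 2.0, "xyz": [0, 0, 0], "turn": 0}]}}

```text
time: 12.73
tcp_pos: [0.5939, -0.0134, 0.179]
tool_rot: [0.0, 0.656, 0.755, 0.0]
force: [0.2, 0.2, -2.9]
finger_gap: 0.0278
```

>>> {"name": "arm_command", "arguments": {"motion": [{"gripper": 2.0, "xyz": [0, 0, 0], "turn": 0}, {"gripper": 2.0, "xyz": [0, 0, 0], "turn": 0}, {"gripper": 2.0, "xyz": [0, 0, 0], "turn": 0}, {"gripper": 2.0, "xyz": [0, 0, 0], "turn": 0}, {"gripper": 2.0, "xyz": [0, 0, 0], "turn": 0}]}}

```text
time: 13.15
tcp_pos: [0.5939, -0.0134, 0.1789]
tool_rot: [-0.0, 0.656, 0.755, 0.0]
force: [-0.6, -0.2, -1.7]
finger_gap: 0.028
```

>>> {"name": "arm_command", "arguments": {"motion": [{"gripper": 2.0, "xyz": [0, 0, 0], "turn": 0}, {"gripper": 2.0, "xyz": [0, 0, 0], "turn": 0}, {"gripper": 2.0, "xyz": [0, 0, 0], "turn": 0}, {"gripper": 2.0, "xyz": [0, 0, 0], "turn": 0}, {"gripper": 2.0, "xyz": [0, 0, 0], "turn": 0}]}}

```text
time: 13.57
tcp_pos: [0.5938, -0.0135, 0.1789]
tool_rot: [0.0, 0.656, 0.755, 0.0]
force: [0.4, 0.5, -1.5]
finger_gap: 0.0275
```

>>> {"name": "arm_command", "arguments": {"motion": [{"gripper": 2.0, "xyz": [0, 0, 0], "turn": 0}, {"gripper": 2.0, "xyz": [0, 0, 0], "turn": 0}, {"gripper": 2.0, "xyz": [0, 0, 0], "turn": 0}, {"gripper": 2.0, "xyz": [0, 0, 0], "turn": 0}, {"gripper": 2.0, "xyz": [0, 0, 0], "turn": 0}]}}

```text
time: 13.98
tcp_pos: [0.5938, -0.0135, 0.1789]
tool_rot: [-0.0, 0.656, 0.755, -0.0]
force: [0.1, -0.1, -2.4]
finger_gap: 0.0282
```

```bash
python3 to.py .593 -.012 .178 98; python3 to.py .621 -.160 .178 96
```

```text
t 13.9833 at [ 0.5938 -0.0135  0.1789] yaw 98.0 | turn 0.0 shift cm [ 0.16 -0.06  0.09] len 0.2 gap 0.0282 F [ 0.1 -0.1 -2.4] q1,6 [-0.12 -0.26]
t 13.9833 at [ 0.5938 -0.0135  0.1789] yaw 98.0 | turn 0.035 shift cm [-14.86   1.17   0.09] len 14.9 gap 0.0282 F [ 0.1 -0.1 -2.4] q1,6 [-0.12 -0.26]
```

>>> {"name": "arm_command", "arguments": {"motion": [{"gripper": 2.0, "xyz": [0, 0, 0], "turn": 0.035}, {"gripper": 2.0, "xyz": [-3.5, 0.3, 0], "turn": 0}, {"gripper": 2.0, "xyz": [-3.5, 0.3, 0], "turn": 0}, {"gripper": 2.0, "xyz": [-3.5, 0.3, 0], "turn": 0}, {"gripper": 2.0, "xyz": [-3.0, 0.3, 0], "turn": 0}]}}

```text
time: 14.4
tcp_pos: [0.6201, -0.1485, 0.179]
tool_rot: [0.0, 0.669, 0.743, -0.0]
force: [0.8, 0.5, -1.4]
finger_gap: 0.028
```

>>> {"name": "arm_command", "arguments": {"motion": [{"gripper": 2.0, "xyz": [-1.3, 0, 0], "turn": 0}, {"gripper": 2.0, "xyz": [0, 0, 0], "turn": 0}, {"gripper": 2.0, "xyz": [0, 0, 0], "turn": 0}, {"gripper": 2.0, "xyz": [0, 0, 0], "turn": 0}, {"gripper": 2.0, "xyz": [0, 0, 0], "turn": 0}]}}

```text
time: 14.82
tcp_pos: [0.6211, -0.1581, 0.1789]
tool_rot: [-0.0, 0.669, 0.744, 0.0]
force: [0.1, 0.3, -2.0]
finger_gap: 0.0281
```

```bash
python3 to.py .621 -.160 .178 96;python3 look.py w8
```

```text
t 14.8167 at [ 0.6211 -0.1581  0.1789] yaw 96.1 | turn 0.001 shift cm [-0.19 -0.03  0.09] len 0.2 gap 0.0281 F [ 0.1  0.3 -2. ] q1,6 [-0.34 -0.45]
14.8167 [ 0.6211 -0.1581  0.1789] [[-0.106, 0.994, -0.0], [0.994, 0.106, 0.0], [0.0, -0.0, -1.0]] gap 0.028057786719479755 F [ 0.07  0.28 -2.03] q [-0.34  0.55  1.35  0.    1.25 -0.45]
```

View pics/w8.png

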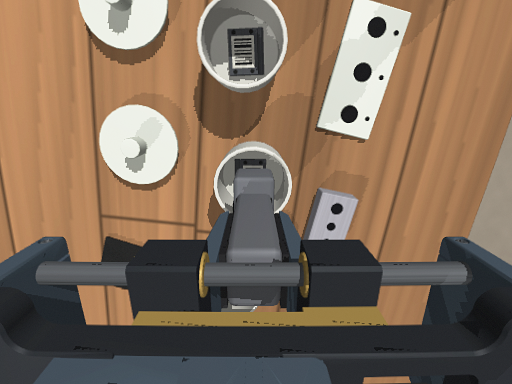

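Over cup 4, the label is below at (250,163). Cup 3's hinge is undisturbed. Holding.

>>> {"name": "arm_command", "arguments": {"motion": [{"gripper": 2.0, "xyz": [-0.1, 0, 0], "turn": 0}, {"gripper": 2.0, "xyz": [0, 0, 0], "turn": 0}, {"gripper": 2.0, "xyz": [0, 0, 0], "turn": 0}, {"gripper": 2.0, "xyz": [0, 0, 0], "turn": 0}, {"gripper": 2.0, "xyz": [0, 0, 0], "turn": 0}]}}

```text
time: 15.28
tcp_pos: [0.6214, -0.1603, 0.1789]
tool_rot: [0.0, 0.669, 0.743, -0.0]
force: [0.3, -0.2, -1.8]
finger_gap: 0.0281
```

>>> {"name": "arm_command", "arguments": {"motion": [{"gripper": 2.0, "xyz": [0, 0, 0], "turn": 0}, {"gripper": 2.0, "xyz": [0, 0, 0], "turn": 0}, {"gripper": 2.0, "xyz": [0, 0, 0], "turn": 0}, {"gripper": 2.0, "xyz": [0, 0, 0], "turn": 0}, {"gripper": 2.0, "xyz": [0, 0, 0], "turn": 0}]}}

```text
time: 15.7
tcp_pos: [0.6214, -0.1604, 0.1789]
tool_rot: [0.0, 0.669, 0.743, -0.0]
force: [-0.3, 0.7, -2.0]
finger_gap: 0.0282
```

>>> {"name": "arm_command", "arguments": {"motion": [{"gripper": 2.0, "xyz": [0, 0, 0], "turn": 0}, {"gripper": 2.0, "xyz": [0, 0, 0], "turn": 0}, {"gripper": 2.0, "xyz": [0, 0, 0], "turn": 0}, {"gripper": 2.0, "xyz": [0, 0, 0], "turn": 0}, {"gripper": 2.0, "xyz": [0, 0, 0], "turn": 0}]}}

```text
time: 16.12
tcp_pos: [0.6214, -0.1604, 0.1789]
tool_rot: [0.0, 0.669, 0.743, -0.0]
force: [0.3, 1.2, -2.4]
finger_gap: 0.0282
```

>>> {"name": "arm_command", "arguments": {"motion": [{"gripper": 2.0, "xyz": [0, 0, 0], "turn": 0}, {"gripper": 2.0, "xyz": [0, 0, 0], "turn": 0}, {"gripper": 2.0, "xyz": [0, 0, 0], "turn": 0}, {"gripper": 2.0, "xyz": [0, 0, 0], "turn": 0}, {"gripper": 2.0, "xyz": [0, 0, 0], "turn": 0}]}}

```text
time: 16.53
tcp_pos: [0.6214, -0.1604, 0.1789]
tool_rot: [-0.0, 0.669, 0.743, -0.0]
force: [0.3, -0.9, -1.4]
finger_gap: 0.0279
```

```bash
python3 to.py .621 -.160 .178 96; python3 to.py .6035 -.3035 .178 146
```

```text
t 16.5333 at [ 0.6214 -0.1604  0.1789] yaw 96.0 | turn 0.0 shift cm [ 0.04 -0.03  0.09] len 0.1 gap 0.0279 F [ 0.3 -0.9 -1.4] q1,6 [-0.35 -0.45]
t 16.5333 at [ 0.6214 -0.1604  0.1789] yaw 96.0 | turn -0.872 shift cm [ -6.52 -12.86   0.09] len 14.4 gap 0.0279 F [ 0.3 -0.9 -1.4] q1,6 [-0.35 -0.45]
```

Label 4 is done. Next I turn and move to cup 5.

>>> {"name": "arm_command", "arguments": {"motion": [{"gripper": 2.0, "xyz": [0, 0, 0], "turn": -0.11}, {"gripper": 2.0, "xyz": [0, 0, 0], "turn": -0.11}, {"gripper": 2.0, "xyz": [0, 0, 0], "turn": -0.11}, {"gripper": 2.0, "xyz": [0, 0, 0], "turn": -0.11}, {"gripper": 2.0, "xyz": [0, 0, 0], "turn": -0.11}]}}

```text
time: 16.95
tcp_pos: [0.6214, -0.1604, 0.1789]
tool_rot: [0.0, 0.44, 0.898, -0.0]
force: [-0.2, 0.3, -0.9]
finger_gap: 0.028
```

>>> {"name": "arm_command", "arguments": {"motion": [{"gripper": 2.0, "xyz": [0, 0, 0], "turn": -0.11}, {"gripper": 2.0, "xyz": [0, 0, 0], "turn": -0.11}, {"gripper": 2.0, "xyz": [0, 0, 0], "turn": -0.1}, {"gripper": 2.0, "xyz": [-1.6, -3.2, 0], "turn": 0}, {"gripper": 2.0, "xyz": [-1.6, -3.2, 0], "turn": 0}]}}

```text
time: 17.37
tcp_pos: [0.6121, -0.2307, 0.1791]
tool_rot: [0.0, 0.292, 0.957, 0.0]
force: [-0.4, -0.6, -1.4]
finger_gap: 0.0279
```

>>> {"name": "arm_command", "arguments": {"motion": [{"gripper": 2.0, "xyz": [-1.6, -3.2, 0], "turn": 0}, {"gripper": 2.0, "xyz": [-1.6, -3.2, 0], "turn": 0}, {"gripper": 2.0, "xyz": [0, 0, 0], "turn": 0}, {"gripper": 2.0, "xyz": [0, 0, 0], "turn": 0}, {"gripper": 2.0, "xyz": [0, 0, 0], "turn": 0}]}}

```text
time: 17.78
tcp_pos: [0.6024, -0.3021, 0.1787]
tool_rot: [-0.0, 0.294, 0.956, 0.0]
force: [-0.3, -0.4, -1.6]
finger_gap: 0.0276
```

```bash
python3 to.py .6035 -.3035 .178 146;python3 look.py w9
```

```text
t 17.7833 at [ 0.6024 -0.3021  0.1787] yaw 145.8 | turn -0.003 shift cm [-0.17 -0.05  0.07] len 0.2 gap 0.0276 F [-0.3 -0.4 -1.6] q1,6 [-0.55 -1.53]
17.7833 [ 0.6024 -0.3021  0.1787] [[-0.827, 0.562, -0.0], [0.562, 0.827, 0.0], [0.0, 0.0, -1.0]] gap 0.027636120530595006 F [-0.29 -0.38 -1.6 ] q [-0.55  0.59  1.26  0.    1.29 -1.53]
```

View pics/w9.png

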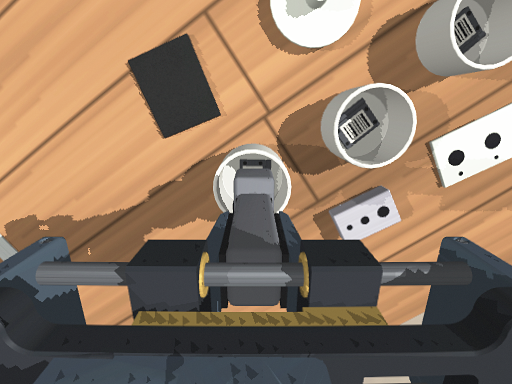

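The scanner is aligned over label 5 at (256,163), 2 mm off. The pad is fully visible at (174,86). Holding.

>>> {"name": "arm_command", "arguments": {"motion": [{"gripper": 2.0, "xyz": [0, 0, 0], "turn": 0}, {"gripper": 2.0, "xyz": [0, 0, 0], "turn": 0}, {"gripper": 2.0, "xyz": [0, 0, 0], "turn": 0}, {"gripper": 2.0, "xyz": [0, 0, 0], "turn": 0}, {"gripper": 2.0, "xyz": [0, 0, 0], "turn": 0}]}}

```text
time: 18.25
tcp_pos: [0.6026, -0.3019, 0.179]
tool_rot: [0.0, 0.293, 0.956, -0.0]
force: [-1.1, -0.1, -0.6]
finger_gap: 0.0277
```

>>> {"name": "arm_command", "arguments": {"motion": [{"gripper": 2.0, "xyz": [0, 0, 0], "turn": 0}, {"gripper": 2.0, "xyz": [0, 0, 0], "turn": 0}, {"gripper": 2.0, "xyz": [0, 0, 0], "turn": 0}, {"gripper": 2.0, "xyz": [0, 0, 0], "turn": 0}, {"gripper": 2.0, "xyz": [0, 0, 0], "turn": 0}]}}

```text
time: 18.67
tcp_pos: [0.6025, -0.3022, 0.1789]
tool_rot: [-0.0, 0.294, 0.956, -0.0]
force: [0.9, -1.0, -1.8]
finger_gap: 0.028
```

>>> {"name": "arm_command", "arguments": {"motion": [{"gripper": 2.0, "xyz": [0, 0, 0], "turn": 0}, {"gripper": 2.0, "xyz": [0, 0, 0], "turn": 0}, {"gripper": 2.0, "xyz": [0, 0, 0], "turn": 0}, {"gripper": 2.0, "xyz": [0, 0, 0], "turn": 0}, {"gripper": 2.0, "xyz": [0, 0, 0], "turn": 0}]}}

```text
time: 19.08
tcp_pos: [0.6025, -0.3022, 0.1789]
tool_rot: [-0.0, 0.294, 0.956, 0.0]
force: [0.1, -0.5, -2.1]
finger_gap: 0.0277
```

>>> {"name": "arm_command", "arguments": {"motion": [{"gripper": 2.0, "xyz": [0, 0, 0], "turn": 0}, {"gripper": 2.0, "xyz": [0, 0, 0], "turn": 0}, {"gripper": 2.0, "xyz": [0, 0, 0], "turn": 0}, {"gripper": 2.0, "xyz": [0, 0, 0], "turn": 0}, {"gripper": 2.0, "xyz": [0, 0, 0], "turn": 0}]}}

```text
time: 19.5
tcp_pos: [0.6025, -0.3022, 0.179]
tool_rot: [0.0, 0.294, 0.956, -0.0]
force: [-0.6, -0.2, -2.0]
finger_gap: 0.028
```

```bash
python3 - <<'E'
from hinge import *
pic,d,m=load("w9")
g=cv2.cvtColor(pic,cv2.COLOR_BGR2GRAY); k=(g<60).astype(np.uint8); k[:, :110]=0;k[:,235:]=0;k[150:]=0;k[:20]=0
c=max(cv2.findContours(k,cv2.RETR_EXTERNAL,cv2.CHAIN_APPROX_NONE)[0],key=cv2.contourArea)
P=plane(m,c.reshape(-1,2),.006)[:,:2]*1000
print("pad",cv2.minAreaRect(P.astype(np.float32)))
E
python3 to.py .457 -.3195 .12 169
```

```text
pad ((456.9952392578125, -318.75909423828125), (78.95149230957031, 98.60507202148438), 77.54316711425781)
t 19.5 at [ 0.6025 -0.3022  0.179 ] yaw 145.9 | turn -0.404 shift cm [13.96 -4.47  5.9 ] len 15.8 gap 0.028 F [-0.6 -0.2 -2. ] q1,6 [-0.55 -1.53]
```

All four labels are read. Now back to the pad.

>>> {"name": "arm_command", "arguments": {"motion": [{"gripper": 2.0, "xyz": [0, 0, 0], "turn": -0.101}, {"gripper": 2.0, "xyz": [0, 0, 0], "turn": -0.101}, {"gripper": 2.0, "xyz": [0, 0, 0], "turn": -0.101}, {"gripper": 2.0, "xyz": [0, 0, 0], "turn": -0.101}, {"gripper": 2.0, "xyz": [2.8, -0.9, 0], "turn": 0}]}}

```text
time: 19.92
tcp_pos: [0.5766, -0.3055, 0.1788]
tool_rot: [0.001, 0.091, 0.996, -0.0]
force: [-2.7, 0.0, -1.9]
finger_gap: 0.0278
```

>>> {"name": "arm_command", "arguments": {"motion": [{"gripper": 2.0, "xyz": [2.8, -0.9, 0], "turn": 0}, {"gripper": 2.0, "xyz": [2.8, -0.9, 0], "turn": 0}, {"gripper": 2.0, "xyz": [2.8, -0.9, 0], "turn": 0}, {"gripper": 2.0, "xyz": [2.8, -0.9, 0], "turn": 0}, {"gripper": 2.0, "xyz": [0, 0, 0], "turn": 0}]}}

```text
time: 20.33
tcp_pos: [0.452, -0.3196, 0.179]
tool_rot: [-0.001, 0.097, 0.995, 0.0]
force: [1.6, -1.3, -1.8]
finger_gap: 0.028
```

>>> {"name": "arm_command", "arguments": {"motion": [{"gripper": 2.0, "xyz": [0, 0, 3.0], "turn": 0}, {"gripper": 2.0, "xyz": [0, 0, 3.0], "turn": 0}, {"gripper": 2.0, "xyz": [0, 0, 0], "turn": 0}, {"gripper": 2.0, "xyz": [0, 0, 0], "turn": 0}, {"gripper": 2.0, "xyz": [0, 0, 0], "turn": 0}]}}

```text
time: 20.75
tcp_pos: [0.4571, -0.3201, 0.1201]
tool_rot: [0.0, 0.096, 0.995, -0.0]
force: [0.4, -0.1, -1.7]
finger_gap: 0.0278
```

```bash
python3 to.py .457 -.3195 .083 169
```

```text
t 20.75 at [ 0.4571 -0.3201  0.1201] yaw 169.0 | turn 0.0 shift cm [0.02 0.06 3.71] len 3.7 gap 0.0278 F [ 0.4 -0.1 -1.7] q1,6 [-0.72 -2.1 ]
```

>>> {"name": "arm_command", "arguments": {"motion": [{"gripper": 2.0, "xyz": [0, 0, 1.5], "turn": 0}, {"gripper": 2.0, "xyz": [0, 0, 1.5], "turn": 0}, {"gripper": 2.0, "xyz": [0, 0, 0.3], "turn": 0}, {"gripper": 2.0, "xyz": [0, 0, 0], "turn": 0}, {"gripper": 2.0, "xyz": [0, 0, 0], "turn": 0}]}}

```text
time: 21.17
tcp_pos: [0.4571, -0.3202, 0.0872]
tool_rot: [0.001, 0.096, 0.995, -0.0]
force: [0.7, -0.2, -1.0]
finger_gap: 0.028
```

>>> {"name": "arm_command", "arguments": {"motion": [{"gripper": 2.0, "xyz": [0, 0, 0.2], "turn": 0}, {"gripper": 2.0, "xyz": [0, 0, 0.15], "turn": 0}, {"gripper": 2.0, "xyz": [0, 0, 0], "turn": 0}, {"gripper": 2.0, "xyz": [0, 0, 0], "turn": 0}, {"gripper": 2.0, "xyz": [0, 0, 0], "turn": 0}]}}

```text
time: 21.58
tcp_pos: [0.4567, -0.3199, 0.0827]
tool_rot: [0.0, 0.096, 0.995, -0.0]
force: [1.0, -0.5, 2.0]
finger_gap: 0.0283
```

Contact is confirmed: the force went from −1.7 to +2 N. Releasing.

>>> {"name": "arm_command", "arguments": {"motion": [{"gripper": 4.0, "xyz": [0, 0, 0], "turn": 0}, {"gripper": 5.0, "xyz": [0, 0, 0], "turn": 0}, {"gripper": 6.0, "xyz": [0, 0, 0], "turn": 0}, {"gripper": 7.0, "xyz": [0, 0, 0], "turn": 0}, {"gripper": 7.0, "xyz": [0, 0, 0], "turn": 0}]}}

```text
time: 22.0
tcp_pos: [0.4565, -0.3197, 0.0824]
tool_rot: [-0.0, 0.096, 0.995, -0.0]
force: [-0.5, 0.1, 0.7]
finger_gap: 0.0582
```

>>> {"name": "arm_command", "arguments": {"motion": [{"gripper": 7.0, "xyz": [0, 0, 0], "turn": 0}, {"gripper": 7.0, "xyz": [0, 0, -2.0], "turn": 0}, {"gripper": 7.0, "xyz": [0, 0, -3.5], "turn": 0}, {"gripper": 7.0, "xyz": [0, 0, -3.5], "turn": 0}, {"gripper": 7.0, "xyz": [0, 0, -3.5], "turn": 0}]}}

```text
time: 22.42
tcp_pos: [0.4562, -0.3194, 0.2088]
tool_rot: [-0.0, 0.096, 0.995, 0.0]
force: [0.6, -0.4, 0.8]
finger_gap: 0.0699
```

```bash
cat > covers.py <<'E'
from h import *
import sys
p,d=camera("top");m=camera_model("top");W=cloud(m,d);z=W[...,2]
cv2.imwrite(f"pics/{sys.argv[1]}.png",p)
s=sense();print("t",s["time"],"tcp",np.round(s["tcp_pos"],3),"gap",round(s["finger_gap"],4))
def comps(lo,hi,name,a0,a1):
    k=((z>lo)&(z<hi)).astype(np.uint8); k[:90]=0;k[320:]=0;k[:,:100]=0;k[:,430:]=0
    n,l,st,ce=cv2.connectedComponentsWithStats(k)
    for i in range(1,n):
        if a0<=st[i,4]<=a1:
            q=W[l==i]; c,r=cv2.minEnclosingCircle(q[:,:2].astype(np.float32)); print(name,st[i,4],np.round(q.mean(0),4),"circ",np.round(c,4),round(r,4))
comps(.034,.046,"knob-on-table",50,90); comps(.055,.070,"rim/seated disc",120,2000); comps(.082,.096,"seated knob",40,120); comps(.12,.16,"scanner",100,400)
E
python3 covers.py c1
```

```text
t 22.4667 tcp [ 0.459 -0.321  0.216] gap 0.07
knob-on-table 53 [0.6129 0.3577 0.0396] circ [0.6051 0.3399] 0.0378
knob-on-table 69 [0.4662 0.1767 0.04  ] circ [0.4666 0.1777] 0.0123
knob-on-table 65 [0.4586 0.2957 0.0396] circ [0.4584 0.2963] 0.0115
knob-on-table 64 [0.4551 0.0277 0.04  ] circ [0.455  0.0282] 0.0117
knob-on-table 66 [ 0.429  -0.1081  0.0406] circ [ 0.4286 -0.1085] 0.0119
rim/seated disc 191 [ 0.6176 -0.157   0.0612] circ [ 0.6199 -0.1573] 0.0451
rim/seated disc 211 [0.6002 0.3302 0.0602] circ [0.6007 0.3294] 0.0443
rim/seated disc 193 [0.5984 0.1709 0.0607] circ [0.6013 0.1719] 0.0454
rim/seated disc 201 [ 0.5942 -0.01    0.061 ] circ [ 0.5941 -0.0105] 0.0452
rim/seated disc 214 [ 0.6007 -0.3051  0.0613] circ [ 0.6009 -0.3048] 0.0444
```

View pics/c1.png

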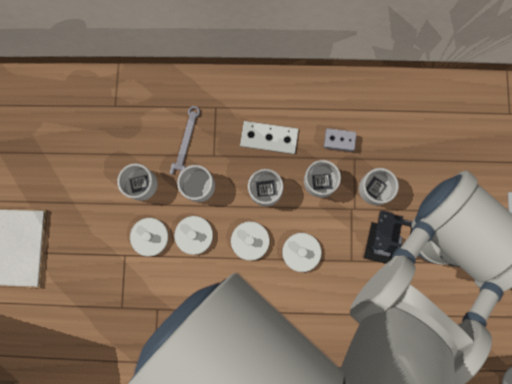

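Cover 4 was knocked aside and is now at (429, −108) mm, pixel (303,252). The cups haven't moved. I'll fetch that one first, for cup 5.

```bash
python3 to.py .429 -.1085 .12 169
```

```text
t 22.4667 at [ 0.4585 -0.3214  0.2156] yaw 169.0 | turn 0.0 shift cm [ 6.96 20.34  9.56] len 23.5 gap 0.07 F [ 2.5 -2.   9.9] q1,6 [-0.72 -2.1 ]
```

>>> {"name": "arm_command", "arguments": {"motion": [{"gripper": 5.0, "xyz": [1.0, 2.9, 0], "turn": 0}, {"gripper": 5.0, "xyz": [1.0, 2.9, 0], "turn": 0}, {"gripper": 5.0, "xyz": [1.0, 2.9, 0], "turn": 0}, {"gripper": 5.0, "xyz": [1.0, 2.9, 0], "turn": 0}, {"gripper": 5.0, "xyz": [1.0, 2.9, 0], "turn": 0}]}}

```text
time: 22.88
tcp_pos: [0.4346, -0.1666, 0.2074]
tool_rot: [0.0, 0.096, 0.995, -0.0]
force: [0.5, -0.0, -0.5]
finger_gap: 0.0501
```

>>> {"name": "arm_command", "arguments": {"motion": [{"gripper": 5.0, "xyz": [1.0, 2.9, 1.0], "turn": 0}, {"gripper": 5.0, "xyz": [1.0, 2.9, 3.0], "turn": 0}, {"gripper": 5.0, "xyz": [0, 0, 3.0], "turn": 0}, {"gripper": 5.0, "xyz": [0, 0, 0], "turn": 0}, {"gripper": 5.0, "xyz": [0, 0, 0], "turn": 0}]}}

```text
time: 23.3
tcp_pos: [0.4261, -0.1078, 0.1381]
tool_rot: [-0.001, 0.095, 0.995, 0.0]
force: [0.8, -0.2, 1.0]
finger_gap: 0.0502
```

```bash
python3 to.py .429 -.1085 .12 169; python3 look.py w10; python3 - <<'E'
from h import *
p,d=camera("side");cv2.imwrite("pics/s3.png",p)
E
```

```text
t 23.3 at [ 0.4261 -0.1078  0.1381] yaw 169.0 | turn 0.001 shift cm [-0.29 -0.01  1.81] len 1.8 gap 0.0502 F [ 0.8 -0.2  1. ] q1,6 [-0.38 -1.76]
23.3 [ 0.4261 -0.1078  0.1381] [[-0.982, 0.19, -0.002], [0.19, 0.982, 0.001], [0.002, 0.0, -1.0]] gap 0.050229977543116054 F [ 0.85 -0.25  1.01] q [-0.38  0.35  1.88 -0.    0.92 -1.76]
```

View pics/w10.png

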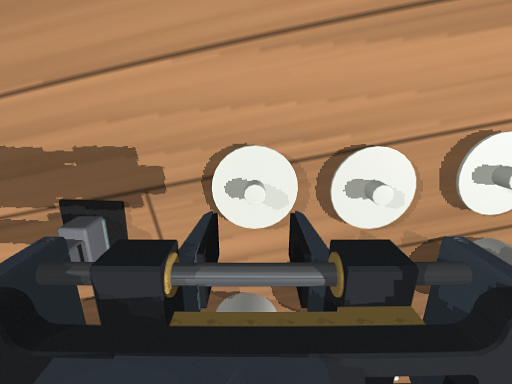

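View pics/s3.png

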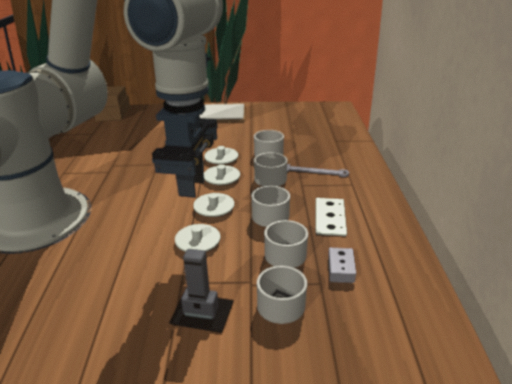

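The scanner stands upright on the pad, seen in the side view at (200,300). In the wrist view, the knob at (255,193) is centred between the fingers. I'll refine the knob position.

```bash
cat > knob.py <<'E'
from hinge import *
import sys
n=sys.argv[1]; zt=float(sys.argv[2]); x0,y0=map(float,sys.argv[3:5])
pic,d,m=load(n); W=cloud(m,d); z=W[...,2]
k=(abs(z-zt)<.004)&(np.hypot(W[...,0]-x0,W[...,1]-y0)<.03)
q=W[k]; c,r=cv2.minEnclosingCircle(q[:,:2].astype(np.float32))
print("knob",k.sum(),np.round(q.mean(0),4),np.round(c,4),round(r,4))
E
python3 knob.py w10 .039 .429 -.1085; python3 to.py .429 -.1085 .02 169
```

```text
knob 354 [ 0.4282 -0.1067  0.0374] [ 0.4286 -0.1067] 0.0117
t 23.4 at [ 0.4275 -0.1089  0.1395] yaw 169.0 | turn -0.0 shift cm [-0.13  0.07 11.95] len 11.9 gap 0.0503 F [-0.1 -0.5 -0.4] q1,6 [-0.38 -1.76]
```

>>> {"name": "arm_command", "arguments": {"motion": [{"gripper": 5.0, "xyz": [-0.1, 0.2, 3.0], "turn": 0}, {"gripper": 5.0, "xyz": [0, 0, 3.0], "turn": 0}, {"gripper": 5.0, "xyz": [0, 0, 2.5], "turn": 0}, {"gripper": 5.0, "xyz": [0, 0, 1.5], "turn": 0}, {"gripper": 5.0, "xyz": [0, 0, 0.8], "turn": 0}]}}

```text
time: 23.82
tcp_pos: [0.4286, -0.1072, 0.0298]
tool_rot: [0.0, 0.096, 0.995, -0.0]
force: [0.6, 1.0, 0.6]
finger_gap: 0.0501
```

>>> {"name": "arm_command", "arguments": {"motion": [{"gripper": 5.0, "xyz": [0, 0, 0.5], "turn": 0}, {"gripper": 5.0, "xyz": [0, 0, 0.3], "turn": 0}, {"gripper": 5.0, "xyz": [0, 0, 0], "turn": 0}, {"gripper": 5.0, "xyz": [0, 0, 0], "turn": 0}, {"gripper": 5.0, "xyz": [0, 0, 0], "turn": 0}]}}

```text
time: 24.23
tcp_pos: [0.4285, -0.1065, 0.0231]
tool_rot: [0.001, 0.096, 0.995, -0.0]
force: [0.7, -0.6, -0.3]
finger_gap: 0.0499
```

```bash
python3 to.py .4286 -.1067 .02 169
```

```text
t 24.2333 at [ 0.4285 -0.1065  0.0231] yaw 169.0 | turn 0.0 shift cm [-0.01 -0.02  0.31] len 0.3 gap 0.0499 F [ 0.7 -0.6 -0.3] q1,6 [-0.38 -1.76]
```

>>> {"name": "arm_command", "arguments": {"motion": [{"gripper": 5.0, "xyz": [0, 0, 0.3], "turn": 0}, {"gripper": 1.5, "xyz": [0, 0, 0], "turn": 0}, {"gripper": 1.5, "xyz": [0, 0, 0], "turn": 0}, {"gripper": 1.5, "xyz": [0, 0, 0], "turn": 0}, {"gripper": 1.5, "xyz": [0, 0, 0], "turn": 0}], "force": 25}}

```text
time: 24.65
tcp_pos: [0.428, -0.1062, 0.0193]
tool_rot: [0.0, 0.096, 0.995, -0.0]
force: [0.6, 0.4, 0.6]
finger_gap: 0.0262
```

>>> {"name": "arm_command", "arguments": {"motion": [{"gripper": 1.5, "xyz": [0, 0, 0], "turn": 0}, {"gripper": 1.5, "xyz": [0, 0, 0], "turn": 0}, {"gripper": 1.5, "xyz": [0, 0, 0], "turn": 0}, {"gripper": 1.5, "xyz": [0, 0, 0], "turn": 0}]}}

```text
time: 24.98
tcp_pos: [0.428, -0.1062, 0.0193]
tool_rot: [0.0, 0.096, 0.995, -0.0]
force: [0.1, 0.4, 1.3]
finger_gap: 0.0233
```

>>> {"name": "arm_command", "arguments": {"motion": [{"gripper": 1.5, "xyz": [0, 0, -1.0], "turn": 0}, {"gripper": 1.5, "xyz": [0, 0, -2.5], "turn": 0}, {"gripper": 1.5, "xyz": [0, 0, -3.0], "turn": 0}, {"gripper": 1.5, "xyz": [0, 0, -3.0], "turn": 0}, {"gripper": 1.5, "xyz": [0, 0, 0], "turn": 0}]}}

```text
time: 25.4
tcp_pos: [0.4299, -0.1069, 0.1185]
tool_rot: [0.003, 0.096, 0.995, -0.001]
force: [1.1, 0.0, -0.7]
finger_gap: 0.0231
```

```bash
python3 to.py .601 -.305 .115 169
```

```text
t 25.4 at [ 0.4299 -0.1069  0.1185] yaw 169.0 | turn 0.0 shift cm [-20.57 -16.18   0.35] len 26.2 gap 0.0231 F [ 1.1  0.  -0.7] q1,6 [-0.38 -1.76]
```

The knob is gripped at a 23 mm gap. Carrying it to cup 5.

>>> {"name": "arm_command", "arguments": {"motion": [{"gripper": 1.5, "xyz": [-2.6, -2.0, 0], "turn": 0}, {"gripper": 1.5, "xyz": [-2.6, -2.0, 0], "turn": 0}, {"gripper": 1.5, "xyz": [-2.6, -2.0, 0], "turn": 0}, {"gripper": 1.5, "xyz": [-2.6, -2.0, 0], "turn": 0}, {"gripper": 1.5, "xyz": [-2.6, -2.0, 0], "turn": 0}]}}

```text
time: 25.82
tcp_pos: [0.5371, -0.2303, 0.1137]
tool_rot: [-0.0, 0.096, 0.995, 0.0]
force: [0.4, 0.5, -1.3]
finger_gap: 0.0233
```

>>> {"name": "arm_command", "arguments": {"motion": [{"gripper": 1.5, "xyz": [-2.6, -2.0, 0], "turn": 0}, {"gripper": 1.5, "xyz": [-2.6, -2.0, 0], "turn": 0}, {"gripper": 1.5, "xyz": [-2.0, -2.0, 0], "turn": 0}, {"gripper": 1.5, "xyz": [0, 0, 0], "turn": 0}, {"gripper": 1.5, "xyz": [0, 0, 0], "turn": 0}]}}

```text
time: 26.23
tcp_pos: [0.5958, -0.3026, 0.1131]
tool_rot: [-0.0, 0.096, 0.995, 0.0]
force: [-0.7, 0.7, -0.8]
finger_gap: 0.0233
```

>>> {"name": "arm_command", "arguments": {"motion": [{"gripper": 1.5, "xyz": [0, 0, 0], "turn": 0}, {"gripper": 1.5, "xyz": [0, 0, 0], "turn": 0}, {"gripper": 1.5, "xyz": [0, 0, 0], "turn": 0}]}}

```text
time: 26.48
tcp_pos: [0.5952, -0.3009, 0.1142]
tool_rot: [-0.0, 0.095, 0.995, 0.0]
force: [-0.8, -0.1, -1.4]
finger_gap: 0.023
```

```bash
python3 to.py .601 -.305 .069 169; python3 look.py w11; python3 knob.py w11 .138 .6 -.3
```

```text
t 26.4833 at [ 0.5952 -0.3009  0.1142] yaw 169.0 | turn 0.001 shift cm [-0.64 -0.29  4.52] len 4.6 gap 0.023 F [-0.8 -0.1 -1.4] q1,6 [-0.56 -1.94]
26.4833 [ 0.5952 -0.3009  0.1142] [[-0.982, 0.19, -0.001], [0.19, 0.982, 0.0], [0.001, 0.0, -1.0]] gap 0.023015130417978806 F [-0.82 -0.1  -1.38] q [-0.56  0.65  1.34  0.    1.15 -1.94]
knob 246 [ 0.5829 -0.2964  0.1382] [ 0.5866 -0.2976] 0.0222
```

View pics/w11.png

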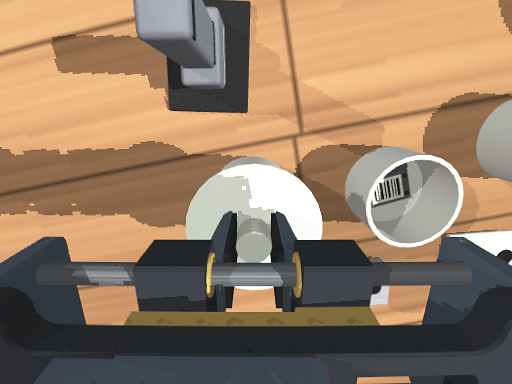

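The cover is level in the gripper at (254,225), above cup 5. I'll trim the position and lower it.

>>> {"name": "arm_command", "arguments": {"motion": [{"gripper": 1.5, "xyz": [-0.6, -0.3, 0], "turn": 0}, {"gripper": 1.5, "xyz": [0, 0, 0.5], "turn": 0}, {"gripper": 1.5, "xyz": [0, 0, 0.5], "turn": 0}, {"gripper": 1.5, "xyz": [0, 0, 0.5], "turn": 0}, {"gripper": 1.5, "xyz": [0, 0, 0.5], "turn": 0}]}}

```text
time: 26.95
tcp_pos: [0.6008, -0.3057, 0.0934]
tool_rot: [-0.0, 0.096, 0.995, 0.0]
force: [-0.6, -0.0, -1.4]
finger_gap: 0.0235
```

>>> {"name": "arm_command", "arguments": {"motion": [{"gripper": 1.5, "xyz": [0, 0, 0.5], "turn": 0}, {"gripper": 1.5, "xyz": [0, 0, 0.5], "turn": 0}, {"gripper": 1.5, "xyz": [0, 0, 0.3], "turn": 0}, {"gripper": 1.5, "xyz": [0, 0, 0.3], "turn": 0}, {"gripper": 1.5, "xyz": [0, 0, 0], "turn": 0}]}}

```text
time: 27.37
tcp_pos: [0.6008, -0.3057, 0.0776]
tool_rot: [-0.0, 0.096, 0.995, 0.0]
force: [-0.3, 0.0, -1.1]
finger_gap: 0.0234
```

```bash
python3 to.py .601 -.305 .069 169
```

```text
t 27.3667 at [ 0.6008 -0.3057  0.0776] yaw 169.0 | turn 0.0 shift cm [-0.    0.07  0.86] len 0.9 gap 0.0234 F [-0.3  0.  -1.1] q1,6 [-0.56 -1.94]
```

>>> {"name": "arm_command", "arguments": {"motion": [{"gripper": 1.5, "xyz": [0, 0, 0.3], "turn": 0}, {"gripper": 1.5, "xyz": [0, 0, 0.3], "turn": 0}, {"gripper": 1.5, "xyz": [0, 0, 0.2], "turn": 0}, {"gripper": 1.5, "xyz": [0, 0, 0.1], "turn": 0}, {"gripper": 1.5, "xyz": [0, 0, 0], "turn": 0}]}}

```text
time: 27.78
tcp_pos: [0.6011, -0.3059, 0.0694]
tool_rot: [0.0, 0.096, 0.995, -0.0]
force: [-0.4, -0.3, -0.3]
finger_gap: 0.0232
```

>>> {"name": "arm_command", "arguments": {"motion": [{"gripper": 1.5, "xyz": [0, 0, 0], "turn": 0}, {"gripper": 1.5, "xyz": [0, 0, 0], "turn": 0}]}}

```text
time: 27.95
tcp_pos: [0.6011, -0.3059, 0.0694]
tool_rot: [0.0, 0.096, 0.995, -0.0]
force: [0.0, 0.9, 0.7]
finger_gap: 0.0233
```

The cover's origin works out at 50.1 mm, with light contact. Releasing and retreating.

>>> {"name": "arm_command", "arguments": {"motion": [{"gripper": 3.0, "xyz": [0, 0, 0], "turn": 0}, {"gripper": 4.0, "xyz": [0, 0, 0], "turn": 0}, {"gripper": 5.0, "xyz": [0, 0, 0], "turn": 0}, {"gripper": 5.0, "xyz": [0, 0, 0], "turn": 0}, {"gripper": 5.0, "xyz": [0, 0, -1.5], "turn": 0}]}}

```text
time: 28.37
tcp_pos: [0.5997, -0.3051, 0.0819]
tool_rot: [-0.002, 0.096, 0.995, 0.001]
force: [-0.9, 1.3, -1.6]
finger_gap: 0.0494
```

>>> {"name": "arm_command", "arguments": {"motion": [{"gripper": 5.0, "xyz": [0, 0, -3.0], "turn": 0}, {"gripper": 5.0, "xyz": [0, 0, -3.0], "turn": 0}, {"gripper": 5.0, "xyz": [0, 0, 0], "turn": 0}]}}

```text
time: 28.62
tcp_pos: [0.6035, -0.3074, 0.1501]
tool_rot: [0.004, 0.096, 0.995, -0.002]
force: [1.1, -0.4, 0.5]
finger_gap: 0.0499
```

```bash
python3 look.py w12; python3 knob.py w12 .089 .6 -.305; python3 to.py .455 .028 .14 169
```

```text
28.6167 [ 0.6035 -0.3074  0.1501] [[-0.982, 0.191, 0.007], [0.191, 0.982, -0.004], [-0.007, -0.003, -1.0]] gap 0.04991633895335398 F [ 1.05 -0.4   0.46] q [-0.56  0.62  1.29 -0.    1.23 -1.94]
knob 475 [ 0.6013 -0.3054  0.0874] [ 0.602  -0.3056] 0.0119
t 28.6667 at [ 0.6028 -0.3069  0.1476] yaw 169.0 | turn 0.0 shift cm [20.9  30.05  0.76] len 36.6 gap 0.0503 F [-0.2 -0.7 -0.8] q1,6 [-0.56 -1.94]
```

View pics/w12.png

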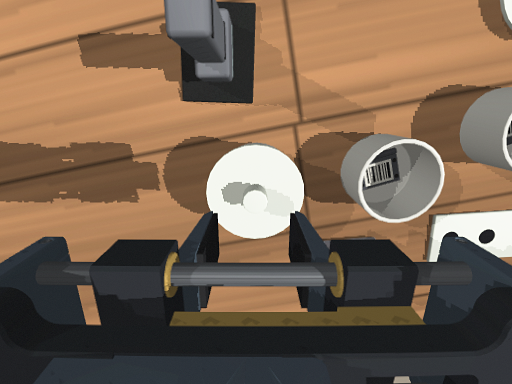

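Cover seated on cup 5: the knob reads 50 mm above its table value, at (255,197). Next is cover 3, for cup 4.

>>> {"name": "arm_command", "arguments": {"motion": [{"gripper": 5.0, "xyz": [1.9, 2.7, 0], "turn": 0}, {"gripper": 5.0, "xyz": [1.9, 2.7, 0], "turn": 0}, {"gripper": 5.0, "xyz": [1.9, 2.7, 0], "turn": 0}, {"gripper": 5.0, "xyz": [1.9, 2.7, 0], "turn": 0}, {"gripper": 5.0, "xyz": [1.9, 2.7, 0], "turn": 0}]}}

```text
time: 29.08
tcp_pos: [0.5322, -0.1539, 0.1435]
tool_rot: [-0.001, 0.096, 0.995, 0.0]
force: [0.9, 0.4, -0.9]
finger_gap: 0.05
```

>>> {"name": "arm_command", "arguments": {"motion": [{"gripper": 5.0, "xyz": [1.9, 2.7, 0], "turn": 0}, {"gripper": 5.0, "xyz": [1.9, 2.7, 0], "turn": 0}, {"gripper": 5.0, "xyz": [1.9, 2.7, 0], "turn": 0}, {"gripper": 5.0, "xyz": [1.9, 2.7, 0], "turn": 0}, {"gripper": 5.0, "xyz": [1.9, 2.7, 0], "turn": 0}]}}

```text
time: 29.5
tcp_pos: [0.4647, -0.0033, 0.1437]
tool_rot: [-0.0, 0.096, 0.995, 0.0]
force: [1.2, 1.7, 0.3]
finger_gap: 0.05
```

>>> {"name": "arm_command", "arguments": {"motion": [{"gripper": 5.0, "xyz": [1.9, 2.7, 0], "turn": 0}, {"gripper": 5.0, "xyz": [0, 0, 0.5], "turn": 0}, {"gripper": 5.0, "xyz": [0, 0, 0], "turn": 0}, {"gripper": 5.0, "xyz": [0, 0, 0], "turn": 0}, {"gripper": 5.0, "xyz": [0, 0, 0], "turn": 0}]}}

```text
time: 29.92
tcp_pos: [0.453, 0.0248, 0.1391]
tool_rot: [-0.0, 0.096, 0.995, -0.0]
force: [0.2, 0.0, -0.5]
finger_gap: 0.05
```

```bash
python3 look.py w13; python3 knob.py w13 .039 .455 .028; python3 to.py .455 .028 .02 169
```

```text
29.9167 [0.453  0.0248 0.1391] [[-0.982, 0.191, -0.0], [0.191, 0.982, -0.0], [0.0, -0.0, -1.0]] gap 0.04999858902817133 F [ 0.2   0.03 -0.46] q [-0.08  0.36  1.85 -0.    0.93 -1.46]
knob 359 [0.4549 0.0292 0.0374] [0.4553 0.0289] 0.0119
t 29.9667 at [0.4531 0.0247 0.1392] yaw 169.0 | turn -0.001 shift cm [-0.12  0.36 11.92] len 11.9 gap 0.0499 F [-0.2 -0.7 -0.4] q1,6 [-0.08 -1.46]
```

View pics/w13.png

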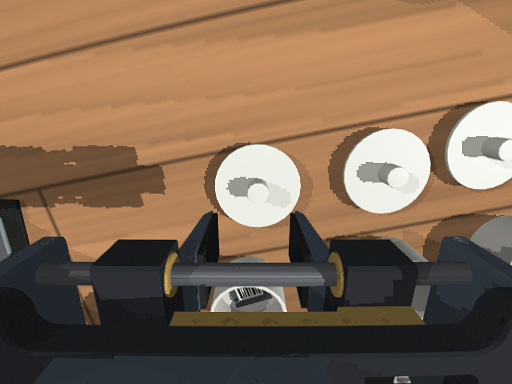

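The knob at (258,194) is between the fingers, measured at (455, 29) mm. Descending with a small trim.

>>> {"name": "arm_command", "arguments": {"motion": [{"gripper": 5.0, "xyz": [-0.1, 0.4, 3.0], "turn": 0}, {"gripper": 5.0, "xyz": [0, 0, 3.0], "turn": 0}, {"gripper": 5.0, "xyz": [0, 0, 2.5], "turn": 0}, {"gripper": 5.0, "xyz": [0, 0, 1.5], "turn": 0}, {"gripper": 5.0, "xyz": [0, 0, 0.8], "turn": 0}]}}

```text
time: 30.38
tcp_pos: [0.4539, 0.0285, 0.0295]
tool_rot: [-0.001, 0.096, 0.995, -0.0]
force: [-0.2, 0.4, 0.3]
finger_gap: 0.0496
```

>>> {"name": "arm_command", "arguments": {"motion": [{"gripper": 5.0, "xyz": [0, 0, 0.5], "turn": 0}, {"gripper": 5.0, "xyz": [0, 0, 0.5], "turn": 0}, {"gripper": 5.0, "xyz": [0, 0, 0], "turn": 0}, {"gripper": 5.0, "xyz": [0, 0, 0], "turn": 0}, {"gripper": 5.0, "xyz": [0, 0, 0], "turn": 0}]}}

```text
time: 30.8
tcp_pos: [0.4548, 0.0292, 0.0219]
tool_rot: [0.001, 0.096, 0.995, 0.0]
force: [0.7, 0.3, -0.2]
finger_gap: 0.05
```

```bash
python3 to.py .4553 .029 .0195 169
```

```text
t 30.8 at [0.4548 0.0292 0.0219] yaw 169.0 | turn 0.0 shift cm [-0.06 -0.01  0.24] len 0.3 gap 0.05 F [ 0.7  0.3 -0.2] q1,6 [-0.07 -1.45]
```

>>> {"name": "arm_command", "arguments": {"motion": [{"gripper": 5.0, "xyz": [0, 0, 0.2], "turn": 0}, {"gripper": 1.5, "xyz": [0, 0, 0], "turn": 0}, {"gripper": 1.5, "xyz": [0, 0, 0], "turn": 0}, {"gripper": 1.5, "xyz": [0, 0, 0], "turn": 0}, {"gripper": 1.5, "xyz": [0, 0, 0], "turn": 0}]}}

```text
time: 31.22
tcp_pos: [0.4543, 0.0293, 0.0194]
tool_rot: [0.0, 0.096, 0.995, 0.0]
force: [-0.3, 0.2, -0.5]
finger_gap: 0.0262
```

>>> {"name": "arm_command", "arguments": {"motion": [{"gripper": 1.5, "xyz": [0, 0, 0], "turn": 0}, {"gripper": 1.5, "xyz": [0, 0, 0], "turn": 0}, {"gripper": 1.5, "xyz": [0, 0, 0], "turn": 0}, {"gripper": 1.5, "xyz": [0, 0, 0], "turn": 0}]}}

```text
time: 31.55
tcp_pos: [0.4544, 0.0292, 0.0194]
tool_rot: [0.0, 0.096, 0.995, 0.0]
force: [0.2, -0.2, 2.8]
finger_gap: 0.0232
```

>>> {"name": "arm_command", "arguments": {"motion": [{"gripper": 1.5, "xyz": [0, 0, -1.0], "turn": 0}, {"gripper": 1.5, "xyz": [0, 0, -2.5], "turn": 0}, {"gripper": 1.5, "xyz": [0, 0, -3.0], "turn": 0}, {"gripper": 1.5, "xyz": [0, 0, -3.0], "turn": 0}, {"gripper": 1.5, "xyz": [0, 0, 0], "turn": 0}]}}

```text
time: 31.97
tcp_pos: [0.4564, 0.0291, 0.1185]
tool_rot: [0.003, 0.096, 0.995, 0.0]
force: [2.2, -0.6, 0.2]
finger_gap: 0.0231
```

```bash
python3 to.py .620 -.157 .115 169
```

```text
t 31.9667 at [0.4564 0.0291 0.1185] yaw 169.0 | turn 0.0 shift cm [-19.61 -15.15   0.35] len 24.8 gap 0.0231 F [ 2.2 -0.6  0.2] q1,6 [-0.07 -1.45]
```

>>> {"name": "arm_command", "arguments": {"motion": [{"gripper": 1.5, "xyz": [-2.5, -1.9, 0], "turn": 0}, {"gripper": 1.5, "xyz": [-2.5, -1.9, 0], "turn": 0}, {"gripper": 1.5, "xyz": [-2.5, -1.9, 0], "turn": 0}, {"gripper": 1.5, "xyz": [-2.5, -1.9, 0], "turn": 0}, {"gripper": 1.5, "xyz": [-2.5, -1.9, 0], "turn": 0}]}}

```text
time: 32.38
tcp_pos: [0.5594, -0.0891, 0.1138]
tool_rot: [-0.0, 0.096, 0.995, 0.0]
force: [0.6, 0.4, -1.0]
finger_gap: 0.0233
```

>>> {"name": "arm_command", "arguments": {"motion": [{"gripper": 1.5, "xyz": [-2.5, -1.9, 0], "turn": 0}, {"gripper": 1.5, "xyz": [-2.5, -1.9, 0], "turn": 0}, {"gripper": 1.5, "xyz": [-2.4, -1.9, 0], "turn": 0}, {"gripper": 1.5, "xyz": [0, 0, 0], "turn": 0}, {"gripper": 1.5, "xyz": [0, 0, 0], "turn": 0}]}}

```text
time: 32.8
tcp_pos: [0.621, -0.159, 0.1132]
tool_rot: [-0.0, 0.096, 0.995, 0.0]
force: [-1.0, 0.8, -1.8]
finger_gap: 0.0234
```

>>> {"name": "arm_command", "arguments": {"motion": [{"gripper": 1.5, "xyz": [0, 0, 0], "turn": 0}, {"gripper": 1.5, "xyz": [0, 0, 0], "turn": 0}, {"gripper": 1.5, "xyz": [0, 0, 0], "turn": 0}]}}

```text
time: 33.05
tcp_pos: [0.62, -0.1571, 0.1142]
tool_rot: [-0.0, 0.095, 0.995, 0.0]
force: [-0.4, 0.0, -0.9]
finger_gap: 0.0235
```

```bash
python3 to.py .620 -.157 .069 169
```

```text
t 33.05 at [ 0.62   -0.1571  0.1142] yaw 169.0 | turn 0.001 shift cm [0.   0.01 4.52] len 4.5 gap 0.0235 F [-0.4  0.  -0.9] q1,6 [-0.34 -1.72]
```

Within 1 mm. Lowering.

>>> {"name": "arm_command", "arguments": {"motion": [{"gripper": 1.5, "xyz": [0, 0, 0.5], "turn": 0}, {"gripper": 1.5, "xyz": [0, 0, 0.5], "turn": 0}, {"gripper": 1.5, "xyz": [0, 0, 0.5], "turn": 0}, {"gripper": 1.5, "xyz": [0, 0, 0.5], "turn": 0}, {"gripper": 1.5, "xyz": [0, 0, 0.5], "turn": 0}]}}

```text
time: 33.47
tcp_pos: [0.6205, -0.1578, 0.0885]
tool_rot: [-0.0, 0.096, 0.995, 0.0]
force: [0.3, 0.2, -0.7]
finger_gap: 0.0235
```

>>> {"name": "arm_command", "arguments": {"motion": [{"gripper": 1.5, "xyz": [0, 0, 0.5], "turn": 0}, {"gripper": 1.5, "xyz": [0, 0, 0.3], "turn": 0}, {"gripper": 1.5, "xyz": [0, 0, 0.3], "turn": 0}, {"gripper": 1.5, "xyz": [0, 0, 0], "turn": 0}, {"gripper": 1.5, "xyz": [0, 0, 0], "turn": 0}]}}

```text
time: 33.88
tcp_pos: [0.6207, -0.1579, 0.0782]
tool_rot: [-0.0, 0.096, 0.995, 0.0]
force: [0.0, -1.2, -0.4]
finger_gap: 0.0233
```

```bash
python3 to.py .620 -.157 .069 169
```

```text
t 33.8833 at [ 0.6207 -0.1579  0.0782] yaw 169.0 | turn 0.0 shift cm [0.08 0.08 0.92] len 0.9 gap 0.0233 F [ 0.  -1.2 -0.4] q1,6 [-0.34 -1.72]
```

>>> {"name": "arm_command", "arguments": {"motion": [{"gripper": 1.5, "xyz": [0, 0, 0.3], "turn": 0}, {"gripper": 1.5, "xyz": [0, 0, 0.3], "turn": 0}, {"gripper": 1.5, "xyz": [0, 0, 0.2], "turn": 0}, {"gripper": 1.5, "xyz": [0, 0, 0.15], "turn": 0}, {"gripper": 1.5, "xyz": [0, 0, 0], "turn": 0}]}}

```text
time: 34.3
tcp_pos: [0.6206, -0.1579, 0.0693]
tool_rot: [0.0, 0.096, 0.995, -0.0]
force: [-2.7, 0.6, 9.2]
finger_gap: 0.0234
```

>>> {"name": "arm_command", "arguments": {"motion": [{"gripper": 1.5, "xyz": [0, 0, 0], "turn": 0}, {"gripper": 1.5, "xyz": [0, 0, 0], "turn": 0}]}}

```text
time: 34.47
tcp_pos: [0.6206, -0.1579, 0.0693]
tool_rot: [0.0, 0.096, 0.995, -0.0]
force: [-3.7, 1.2, 9.3]
finger_gap: 0.0233
```

Seated with a firm 9 N contact at the expected height. Releasing.

>>> {"name": "arm_command", "arguments": {"motion": [{"gripper": 3.0, "xyz": [0, 0, -0.05], "turn": 0}, {"gripper": 4.0, "xyz": [0, 0, 0], "turn": 0}, {"gripper": 5.0, "xyz": [0, 0, 0], "turn": 0}, {"gripper": 5.0, "xyz": [0, 0, 0], "turn": 0}, {"gripper": 5.0, "xyz": [0, 0, -1.5], "turn": 0}]}}

```text
time: 34.88
tcp_pos: [0.6192, -0.1574, 0.082]
tool_rot: [-0.002, 0.096, 0.995, 0.0]
force: [-0.5, -0.0, -0.5]
finger_gap: 0.0497
```

>>> {"name": "arm_command", "arguments": {"motion": [{"gripper": 5.0, "xyz": [0, 0, -3.0], "turn": 0}, {"gripper": 5.0, "xyz": [0, 0, -3.0], "turn": 0}, {"gripper": 5.0, "xyz": [0, 0, 0], "turn": 0}]}}

```text
time: 35.13
tcp_pos: [0.6233, -0.1588, 0.1497]
tool_rot: [0.004, 0.096, 0.995, -0.001]
force: [1.0, 0.1, 0.7]
finger_gap: 0.0502
```

```bash
python3 look.py w14; python3 knob.py w14 .089 .62 -.157; python3 to.py .4666 .1777 .14 169
```

```text
35.1333 [ 0.6233 -0.1588  0.1497] [[-0.982, 0.191, 0.007], [0.191, 0.982, -0.003], [-0.008, -0.001, -1.0]] gap 0.050159317992457604 F [0.98 0.11 0.74] q [-0.34  0.58  1.38 -0.    1.18 -1.72]
knob 476 [ 0.621  -0.1575  0.0874] [ 0.6214 -0.1578] 0.012
t 35.1833 at [ 0.6224 -0.1585  0.1473] yaw 169.0 | turn 0.0 shift cm [21.71 30.03  0.73] len 37.1 gap 0.05 F [0.8 0.2 0. ] q1,6 [-0.34 -1.72]
```

View pics/w14.png

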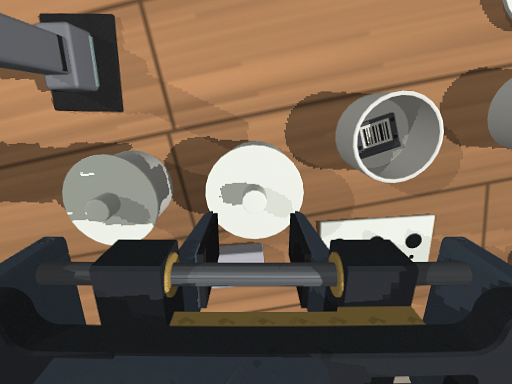

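Covers are seated on cups 5 (110,200) and 4 (254,192). Next is cover 2, for cup 3.

>>> {"name": "arm_command", "arguments": {"motion": [{"gripper": 5.0, "xyz": [1.95, 2.73, 0], "turn": 0}, {"gripper": 5.0, "xyz": [1.95, 2.73, 0], "turn": 0}, {"gripper": 5.0, "xyz": [1.95, 2.73, 0], "turn": 0}, {"gripper": 5.0, "xyz": [1.95, 2.73, 0], "turn": 0}, {"gripper": 5.0, "xyz": [1.95, 2.73, 0], "turn": 0}]}}

```text
time: 35.6
tcp_pos: [0.5496, -0.0041, 0.1434]
tool_rot: [-0.001, 0.096, 0.995, 0.0]
force: [0.1, -0.0, 0.7]
finger_gap: 0.05
```

>>> {"name": "arm_command", "arguments": {"motion": [{"gripper": 5.0, "xyz": [1.95, 2.73, 0], "turn": 0}, {"gripper": 5.0, "xyz": [1.95, 2.73, 0], "turn": 0}, {"gripper": 5.0, "xyz": [1.95, 2.73, 0], "turn": 0}, {"gripper": 5.0, "xyz": [1.95, 2.73, 0], "turn": 0}, {"gripper": 5.0, "xyz": [1.95, 2.73, 0], "turn": 0}]}}

```text
time: 36.02
tcp_pos: [0.48, 0.1485, 0.1436]
tool_rot: [-0.0, 0.096, 0.995, -0.0]
force: [-0.6, -0.2, 0.4]
finger_gap: 0.0502
```

>>> {"name": "arm_command", "arguments": {"motion": [{"gripper": 5.0, "xyz": [1.95, 2.73, 0], "turn": 0}, {"gripper": 5.0, "xyz": [0, 0, 0.5], "turn": 0}, {"gripper": 5.0, "xyz": [0, 0, 0], "turn": 0}, {"gripper": 5.0, "xyz": [0, 0, 0], "turn": 0}, {"gripper": 5.0, "xyz": [0, 0, 0], "turn": 0}]}}

```text
time: 36.43
tcp_pos: [0.4677, 0.177, 0.139]
tool_rot: [-0.0, 0.096, 0.995, -0.0]
force: [0.2, -0.9, -0.0]
finger_gap: 0.0502
```

```bash
python3 look.py w15; python3 knob.py w15 .039 .4666 .1777; python3 to.py .4666 .1777 .02 169
```

```text
36.4333 [0.4677 0.177  0.139 ] [[-0.982, 0.191, -0.0], [0.191, 0.982, -0.0], [0.0, -0.0, -1.0]] gap 0.050151400297458744 F [ 0.22 -0.88 -0.01] q [ 0.24  0.42  1.74 -0.    0.99 -1.14]
knob 362 [0.4661 0.1788 0.0374] [0.4667 0.1787] 0.0122
t 36.4833 at [0.4678 0.1769 0.1392] yaw 168.9 | turn -0.001 shift cm [ 0.13  0.05 11.92] len 11.9 gap 0.0501 F [ 0.2  0.3 -0.7] q1,6 [ 0.24 -1.14]
```

View pics/w15.png

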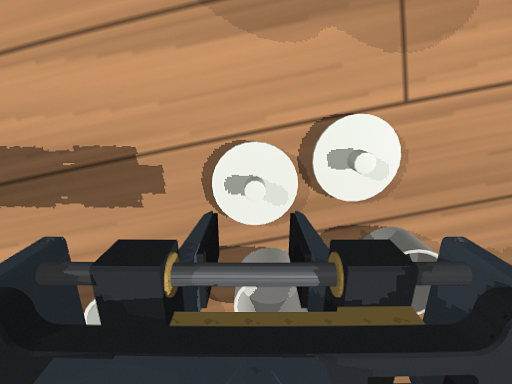

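The knob at (255,190) is centred, and the neighbouring cover is clear of the fingers.

>>> {"name": "arm_command", "arguments": {"motion": [{"gripper": 5.0, "xyz": [0.1, 0.2, 3.0], "turn": 0}, {"gripper": 5.0, "xyz": [0, 0, 3.0], "turn": 0}, {"gripper": 5.0, "xyz": [0, 0, 2.5], "turn": 0}, {"gripper": 5.0, "xyz": [0, 0, 1.5], "turn": 0}, {"gripper": 5.0, "xyz": [0, 0, 0.8], "turn": 0}]}}

```text
time: 36.9
tcp_pos: [0.4663, 0.1789, 0.0294]
tool_rot: [-0.001, 0.097, 0.995, -0.0]
force: [-1.0, -0.3, 0.5]
finger_gap: 0.0501
```

>>> {"name": "arm_command", "arguments": {"motion": [{"gripper": 5.0, "xyz": [0, 0, 0.5], "turn": 0}, {"gripper": 5.0, "xyz": [0, 0, 0.7], "turn": 0}, {"gripper": 5.0, "xyz": [0, 0, 0], "turn": 0}, {"gripper": 5.0, "xyz": [0, 0, 0], "turn": 0}, {"gripper": 5.0, "xyz": [0, 0, 0], "turn": 0}]}}

```text
time: 37.32
tcp_pos: [0.4672, 0.18, 0.02]
tool_rot: [0.001, 0.096, 0.995, 0.0]
force: [-0.2, -0.8, 0.2]
finger_gap: 0.0503
```

```bash
python3 to.py .4667 .1787 .0195 169
```

```text
t 37.3167 at [0.4672 0.18   0.02  ] yaw 169.0 | turn 0.0 shift cm [ 0.03 -0.14  0.05] len 0.1 gap 0.0503 F [-0.2 -0.8  0.2] q1,6 [ 0.25 -1.13]
```

>>> {"name": "arm_command", "arguments": {"motion": [{"gripper": 5.0, "xyz": [0, -0.1, 0], "turn": 0}, {"gripper": 1.5, "xyz": [0, 0, 0], "turn": 0}, {"gripper": 1.5, "xyz": [0, 0, 0], "turn": 0}, {"gripper": 1.5, "xyz": [0, 0, 0], "turn": 0}, {"gripper": 1.5, "xyz": [0, 0, 0], "turn": 0}]}}

```text
time: 37.73
tcp_pos: [0.4666, 0.179, 0.0194]
tool_rot: [0.0, 0.096, 0.995, 0.0]
force: [0.5, -1.1, 0.0]
finger_gap: 0.0262
```

>>> {"name": "arm_command", "arguments": {"motion": [{"gripper": 1.5, "xyz": [0, 0, 0], "turn": 0}, {"gripper": 1.5, "xyz": [0, 0, 0], "turn": 0}, {"gripper": 1.5, "xyz": [0, 0, 0], "turn": 0}, {"gripper": 1.5, "xyz": [0, 0, 0], "turn": 0}]}}

```text
time: 38.07
tcp_pos: [0.4666, 0.179, 0.0194]
tool_rot: [0.0, 0.096, 0.995, 0.0]
force: [-1.2, 1.8, 4.0]
finger_gap: 0.0232
```

>>> {"name": "arm_command", "arguments": {"motion": [{"gripper": 1.5, "xyz": [0, 0, -1.0], "turn": 0}, {"gripper": 1.5, "xyz": [0, 0, -2.5], "turn": 0}, {"gripper": 1.5, "xyz": [0, 0, -3.0], "turn": 0}, {"gripper": 1.5, "xyz": [0, 0, -3.0], "turn": 0}, {"gripper": 1.5, "xyz": [0, 0, 0], "turn": 0}]}}

```text
time: 38.48
tcp_pos: [0.4688, 0.1796, 0.1195]
tool_rot: [0.003, 0.096, 0.995, 0.001]
force: [2.0, 0.3, 0.5]
finger_gap: 0.0229
```

```bash
python3 to.py .594 -.0105 .115 169
```

```text
t 38.4833 at [0.4688 0.1796 0.1195] yaw 169.0 | turn 0.0 shift cm [-15.92 -16.27   0.45] len 22.8 gap 0.0229 F [2.  0.3 0.5] q1,6 [ 0.25 -1.13]
```

>>> {"name": "arm_command", "arguments": {"motion": [{"gripper": 1.5, "xyz": [-2.3, -2.33, 0], "turn": 0}, {"gripper": 1.5, "xyz": [-2.3, -2.33, 0], "turn": 0}, {"gripper": 1.5, "xyz": [-2.3, -2.33, 0], "turn": 0}, {"gripper": 1.5, "xyz": [-2.3, -2.33, 0], "turn": 0}, {"gripper": 1.5, "xyz": [-2.3, -2.33, 0], "turn": 0}]}}

```text
time: 38.9
tcp_pos: [0.5577, 0.0412, 0.1147]
tool_rot: [-0.0, 0.096, 0.995, -0.0]
force: [0.8, 1.4, -0.7]
finger_gap: 0.0232
```

>>> {"name": "arm_command", "arguments": {"motion": [{"gripper": 1.5, "xyz": [-2.3, -2.33, 0], "turn": 0}, {"gripper": 1.5, "xyz": [-2.3, -2.33, 0], "turn": 0}, {"gripper": 1.5, "xyz": [0, 0, 0], "turn": 0}, {"gripper": 1.5, "xyz": [0, 0, 0], "turn": 0}, {"gripper": 1.5, "xyz": [0, 0, 0], "turn": 0}]}}

```text
time: 39.32
tcp_pos: [0.5929, -0.0117, 0.1143]
tool_rot: [-0.0, 0.096, 0.995, 0.0]
force: [-0.6, -0.1, -1.3]
finger_gap: 0.0232
```

>>> {"name": "arm_command", "arguments": {"motion": [{"gripper": 1.5, "xyz": [0, 0, 0], "turn": 0}, {"gripper": 1.5, "xyz": [0, 0, 0], "turn": 0}, {"gripper": 1.5, "xyz": [0, 0, 0], "turn": 0}]}}

```text
time: 39.57
tcp_pos: [0.5931, -0.0111, 0.1144]
tool_rot: [-0.0, 0.095, 0.995, 0.0]
force: [-0.8, 0.2, -1.2]
finger_gap: 0.0231
```

```bash
python3 to.py .594 -.0105 .069 169
```

```text
t 39.5667 at [ 0.5931 -0.0111  0.1144] yaw 169.1 | turn 0.001 shift cm [-0.08  0.07  4.54] len 4.5 gap 0.0231 F [-0.8  0.2 -1.2] q1,6 [-0.12 -1.5 ]
```

>>> {"name": "arm_command", "arguments": {"motion": [{"gripper": 1.5, "xyz": [-0.05, 0.1, 0.5], "turn": 0}, {"gripper": 1.5, "xyz": [0, 0, 0.5], "turn": 0}, {"gripper": 1.5, "xyz": [0, 0, 0.5], "turn": 0}, {"gripper": 1.5, "xyz": [0, 0, 0.5], "turn": 0}, {"gripper": 1.5, "xyz": [0, 0, 0.5], "turn": 0}]}}

```text
time: 39.98
tcp_pos: [0.594, -0.0109, 0.0885]
tool_rot: [-0.0, 0.096, 0.995, 0.0]
force: [-0.2, -0.3, -1.1]
finger_gap: 0.0231
```

>>> {"name": "arm_command", "arguments": {"motion": [{"gripper": 1.5, "xyz": [0, 0, 0.5], "turn": 0}, {"gripper": 1.5, "xyz": [0, 0, 0.3], "turn": 0}, {"gripper": 1.5, "xyz": [0, 0, 0.3], "turn": 0}, {"gripper": 1.5, "xyz": [0, 0, 0], "turn": 0}, {"gripper": 1.5, "xyz": [0, 0, 0], "turn": 0}]}}

```text
time: 40.4
tcp_pos: [0.5942, -0.011, 0.0782]
tool_rot: [-0.0, 0.096, 0.995, 0.0]
force: [0.0, -0.3, -1.1]
finger_gap: 0.0234
```

>>> {"name": "arm_command", "arguments": {"motion": [{"gripper": 1.5, "xyz": [0, 0, 0.3], "turn": 0}, {"gripper": 1.5, "xyz": [0, 0, 0.3], "turn": 0}, {"gripper": 1.5, "xyz": [0, 0, 0.2], "turn": 0}, {"gripper": 1.5, "xyz": [0, 0, 0.1], "turn": 0}, {"gripper": 1.5, "xyz": [0, 0, 0], "turn": 0}]}}

```text
time: 40.82
tcp_pos: [0.5941, -0.0109, 0.0694]
tool_rot: [-0.0, 0.096, 0.995, 0.0]
force: [-1.3, 0.3, 2.1]
finger_gap: 0.0232
```

>>> {"name": "arm_command", "arguments": {"motion": [{"gripper": 1.5, "xyz": [0, 0, 0], "turn": 0}, {"gripper": 1.5, "xyz": [0, 0, 0], "turn": 0}]}}

```text
time: 40.98
tcp_pos: [0.5941, -0.011, 0.0694]
tool_rot: [-0.0, 0.096, 0.995, -0.0]
force: [-2.0, 0.4, 4.1]
finger_gap: 0.0236
```

Seated. Releasing.

>>> {"name": "arm_command", "arguments": {"motion": [{"gripper": 3.0, "xyz": [0, 0, 0], "turn": 0}, {"gripper": 4.0, "xyz": [0, 0, 0], "turn": 0}, {"gripper": 5.0, "xyz": [0, 0, 0], "turn": 0}, {"gripper": 5.0, "xyz": [0, 0, 0], "turn": 0}, {"gripper": 5.0, "xyz": [0, 0, -1.5], "turn": 0}]}}

```text
time: 41.4
tcp_pos: [0.5928, -0.0108, 0.0823]
tool_rot: [-0.002, 0.096, 0.995, 0.0]
force: [-1.5, -0.2, -0.9]
finger_gap: 0.0497
```

>>> {"name": "arm_command", "arguments": {"motion": [{"gripper": 5.0, "xyz": [0, 0, -3.0], "turn": 0}, {"gripper": 5.0, "xyz": [0, 0, -3.0], "turn": 0}, {"gripper": 5.0, "xyz": [0, 0, 0], "turn": 0}]}}

```text
time: 41.65
tcp_pos: [0.5969, -0.0112, 0.1494]
tool_rot: [0.004, 0.096, 0.995, -0.0]
force: [1.3, 0.5, 0.7]
finger_gap: 0.0501
```

```bash
python3 look.py w16; python3 knob.py w16 .089 .594 -.0105; python3 to.py .4585 .296 .14 169
```

```text
41.65 [ 0.5969 -0.0112  0.1494] [[-0.982, 0.191, 0.007], [0.191, 0.982, -0.001], [-0.007, 0.001, -1.0]] gap 0.05006913495973477 F [1.32 0.52 0.69] q [-0.12  0.52  1.5   0.    1.12 -1.5 ]
knob 476 [ 0.5936 -0.0105  0.0874] [ 0.5941 -0.0107] 0.0119
t 41.7 at [ 0.596  -0.0111  0.1471] yaw 169.0 | turn 0.0 shift cm [19.36 27.53  0.71] len 33.7 gap 0.05 F [ 0.3  0.3 -0.8] q1,6 [-0.12 -1.5 ]
```

View pics/w16.png

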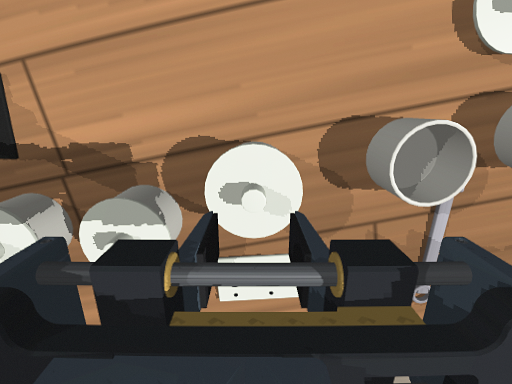

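Cup 3 is covered and the cover is level, at (254,192). Now the last cover, for cup 1.

>>> {"name": "arm_command", "arguments": {"motion": [{"gripper": 5.0, "xyz": [1.93, 2.75, 0], "turn": 0}, {"gripper": 5.0, "xyz": [1.93, 2.75, 0], "turn": 0}, {"gripper": 5.0, "xyz": [1.93, 2.75, 0], "turn": 0}, {"gripper": 5.0, "xyz": [1.93, 2.75, 0], "turn": 0}, {"gripper": 5.0, "xyz": [1.93, 2.75, 0], "turn": 0}]}}

```text
time: 42.12
tcp_pos: [0.5244, 0.1435, 0.1435]
tool_rot: [-0.001, 0.096, 0.995, -0.0]
force: [0.7, 0.6, 0.3]
finger_gap: 0.0499
```

>>> {"name": "arm_command", "arguments": {"motion": [{"gripper": 5.0, "xyz": [1.93, 2.75, 0], "turn": 0}, {"gripper": 5.0, "xyz": [1.93, 2.75, 0], "turn": 0}, {"gripper": 5.0, "xyz": [1.93, 2.75, 0], "turn": 0}, {"gripper": 5.0, "xyz": [1.93, 2.75, 0], "turn": 0}, {"gripper": 5.0, "xyz": [1.93, 2.75, 0], "turn": 0}]}}

```text
time: 42.53
tcp_pos: [0.4559, 0.297, 0.1435]
tool_rot: [-0.0, 0.096, 0.995, -0.0]
force: [0.7, 0.0, -0.0]
finger_gap: 0.0502
```

>>> {"name": "arm_command", "arguments": {"motion": [{"gripper": 5.0, "xyz": [0, 0, 0.5], "turn": 0}, {"gripper": 5.0, "xyz": [0, 0, 0], "turn": 0}, {"gripper": 5.0, "xyz": [0, 0, 0], "turn": 0}, {"gripper": 5.0, "xyz": [0, 0, 0], "turn": 0}]}}

```text
time: 42.87
tcp_pos: [0.4574, 0.2949, 0.139]
tool_rot: [-0.0, 0.096, 0.995, -0.0]
force: [0.4, -0.1, -0.5]
finger_gap: 0.0501
```

```bash
python3 look.py w17; python3 knob.py w17 .039 .4585 .296; python3 to.py .4585 .2965 .02 169
```

```text
42.8667 [0.4574 0.2949 0.139 ] [[-0.982, 0.191, -0.001], [0.191, 0.982, -0.0], [0.0, -0.001, -1.0]] gap 0.05011082235219781 F [ 0.42 -0.09 -0.5 ] q [ 0.46  0.47  1.63 -0.    1.04 -0.92]
knob 357 [0.4584 0.2977 0.0374] [0.4586 0.2976] 0.0119
t 42.9167 at [0.4576 0.2948 0.1391] yaw 168.9 | turn -0.001 shift cm [-0.06  0.18 11.91] len 11.9 gap 0.05 F [-0.   0.6  0.7] q1,6 [ 0.46 -0.91]
```

View pics/w17.png

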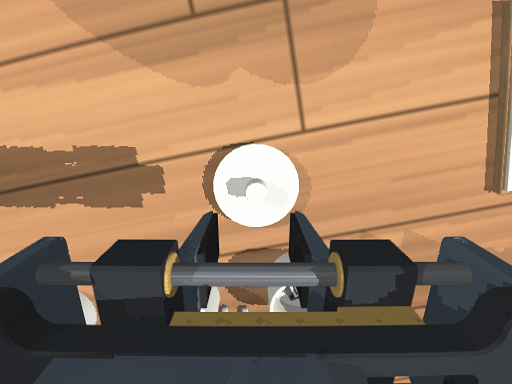

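The knob at (257,192) is centred. Descending.

>>> {"name": "arm_command", "arguments": {"motion": [{"gripper": 5.0, "xyz": [-0.1, 0.3, 3.0], "turn": 0}, {"gripper": 5.0, "xyz": [0, 0, 3.0], "turn": 0}, {"gripper": 5.0, "xyz": [0, 0, 2.5], "turn": 0}, {"gripper": 5.0, "xyz": [0, 0, 1.5], "turn": 0}, {"gripper": 5.0, "xyz": [0, 0, 0.8], "turn": 0}]}}

```text
time: 43.33
tcp_pos: [0.4583, 0.2972, 0.0294]
tool_rot: [-0.001, 0.096, 0.995, -0.001]
force: [0.1, -0.5, -0.2]
finger_gap: 0.05
```

>>> {"name": "arm_command", "arguments": {"motion": [{"gripper": 5.0, "xyz": [0, 0, 0.5], "turn": 0}, {"gripper": 5.0, "xyz": [0, 0, 0.7], "turn": 0}, {"gripper": 5.0, "xyz": [0, 0, 0], "turn": 0}, {"gripper": 5.0, "xyz": [0, 0, 0], "turn": 0}, {"gripper": 5.0, "xyz": [0, 0, 0], "turn": 0}]}}

```text
time: 43.75
tcp_pos: [0.4591, 0.2987, 0.02]
tool_rot: [0.0, 0.096, 0.995, 0.0]
force: [-0.5, -0.1, -0.5]
finger_gap: 0.0501
```

>>> {"name": "arm_command", "arguments": {"motion": [{"gripper": 1.5, "xyz": [0, 0, 0], "turn": 0}, {"gripper": 1.5, "xyz": [0, 0, 0], "turn": 0}, {"gripper": 1.5, "xyz": [0, 0, 0], "turn": 0}, {"gripper": 1.5, "xyz": [0, 0, 0], "turn": 0}, {"gripper": 1.5, "xyz": [0, 0, 0], "turn": 0}]}}

```text
time: 44.17
tcp_pos: [0.4588, 0.2986, 0.0194]
tool_rot: [0.0, 0.096, 0.995, 0.0]
force: [0.2, -0.7, 3.8]
finger_gap: 0.0231
```

>>> {"name": "arm_command", "arguments": {"motion": [{"gripper": 1.5, "xyz": [0, 0, 0], "turn": 0}, {"gripper": 1.5, "xyz": [0, 0, 0], "turn": 0}, {"gripper": 1.5, "xyz": [0, 0, 0], "turn": 0}]}}

```text
time: 44.42
tcp_pos: [0.4588, 0.2986, 0.0194]
tool_rot: [0.0, 0.096, 0.995, 0.0]
force: [-0.9, -0.6, 6.2]
finger_gap: 0.0235
```

>>> {"name": "arm_command", "arguments": {"motion": [{"gripper": 1.5, "xyz": [0, 0, -1.0], "turn": 0}, {"gripper": 1.5, "xyz": [0, 0, -2.5], "turn": 0}, {"gripper": 1.5, "xyz": [0, 0, -3.0], "turn": 0}, {"gripper": 1.5, "xyz": [0, 0, -3.0], "turn": 0}, {"gripper": 1.5, "xyz": [0, 0, 0], "turn": 0}]}}

```text
time: 44.83
tcp_pos: [0.461, 0.2997, 0.1197]
tool_rot: [0.003, 0.096, 0.995, 0.002]
force: [1.6, 2.0, 1.8]
finger_gap: 0.0232
```

```bash
python3 to.py .6005 .3295 .115 169
```

```text
t 44.8333 at [0.461  0.2997 0.1197] yaw 169.0 | turn 0.0 shift cm [-13.13   5.58   0.47] len 14.3 gap 0.0232 F [1.6 2.  1.8] q1,6 [ 0.47 -0.91]
```

>>> {"name": "arm_command", "arguments": {"motion": [{"gripper": 1.5, "xyz": [-2.7, 1.13, 0], "turn": 0}, {"gripper": 1.5, "xyz": [-2.7, 1.13, 0], "turn": 0}, {"gripper": 1.5, "xyz": [-2.7, 1.13, 0], "turn": 0}, {"gripper": 1.5, "xyz": [-2.7, 1.13, 0], "turn": 0}, {"gripper": 1.5, "xyz": [-2.5, 1.13, 0], "turn": 0}]}}

```text
time: 45.25
tcp_pos: [0.6014, 0.3287, 0.1145]
tool_rot: [0.0, 0.096, 0.995, -0.0]
force: [-0.2, 0.2, -0.7]
finger_gap: 0.0229
```

>>> {"name": "arm_command", "arguments": {"motion": [{"gripper": 1.5, "xyz": [0, 0, 0], "turn": 0}, {"gripper": 1.5, "xyz": [0, 0, 0], "turn": 0}, {"gripper": 1.5, "xyz": [0, 0, 0], "turn": 0}, {"gripper": 1.5, "xyz": [0, 0, 0], "turn": 0}, {"gripper": 1.5, "xyz": [0, 0, 0], "turn": 0}]}}

```text
time: 45.67
tcp_pos: [0.5991, 0.3286, 0.1145]
tool_rot: [-0.0, 0.096, 0.995, -0.0]
force: [0.9, 0.9, -0.6]
finger_gap: 0.023
```

```bash
python3 to.py .6005 .3295 .069 169
```

```text
t 45.6667 at [0.5991 0.3286 0.1145] yaw 169.0 | turn 0.001 shift cm [-0.12  0.12  4.55] len 4.5 gap 0.023 F [ 0.9  0.9 -0.6] q1,6 [ 0.41 -0.97]
```

>>> {"name": "arm_command", "arguments": {"motion": [{"gripper": 1.5, "xyz": [-0.1, 0.1, 0.5], "turn": 0}, {"gripper": 1.5, "xyz": [0, 0, 0.5], "turn": 0}, {"gripper": 1.5, "xyz": [0, 0, 0.5], "turn": 0}, {"gripper": 1.5, "xyz": [0, 0, 0.5], "turn": 0}, {"gripper": 1.5, "xyz": [0, 0, 0.5], "turn": 0}]}}

```text
time: 46.08
tcp_pos: [0.601, 0.3294, 0.0885]
tool_rot: [-0.0, 0.096, 0.995, -0.0]
force: [1.2, -0.5, -0.9]
finger_gap: 0.0233
```

>>> {"name": "arm_command", "arguments": {"motion": [{"gripper": 1.5, "xyz": [0, 0, 0.5], "turn": 0}, {"gripper": 1.5, "xyz": [0, 0, 0.3], "turn": 0}, {"gripper": 1.5, "xyz": [0, 0, 0.3], "turn": 0}, {"gripper": 1.5, "xyz": [0, 0, 0], "turn": 0}, {"gripper": 1.5, "xyz": [0, 0, 0], "turn": 0}]}}

```text
time: 46.5
tcp_pos: [0.6012, 0.3294, 0.0782]
tool_rot: [-0.0, 0.096, 0.995, -0.0]
force: [0.6, 0.9, -0.8]
finger_gap: 0.0236
```

>>> {"name": "arm_command", "arguments": {"motion": [{"gripper": 1.5, "xyz": [0, 0, 0.3], "turn": 0}, {"gripper": 1.5, "xyz": [0, 0, 0.3], "turn": 0}, {"gripper": 1.5, "xyz": [0, 0, 0.2], "turn": 0}, {"gripper": 1.5, "xyz": [0, 0, 0.1], "turn": 0}, {"gripper": 1.5, "xyz": [0, 0, 0], "turn": 0}]}}

```text
time: 46.92
tcp_pos: [0.6011, 0.3294, 0.0695]
tool_rot: [-0.0, 0.096, 0.995, -0.0]
force: [-2.5, -0.6, 2.4]
finger_gap: 0.0235
```

>>> {"name": "arm_command", "arguments": {"motion": [{"gripper": 1.5, "xyz": [0, 0, 0], "turn": 0}, {"gripper": 1.5, "xyz": [0, 0, 0], "turn": 0}]}}

```text
time: 47.08
tcp_pos: [0.6011, 0.3294, 0.0695]
tool_rot: [-0.0, 0.096, 0.995, -0.0]
force: [-2.2, -0.6, 5.5]
finger_gap: 0.0228
```

>>> {"name": "arm_command", "arguments": {"motion": [{"gripper": 3.0, "xyz": [0, 0, 0], "turn": 0}, {"gripper": 4.0, "xyz": [0, 0, 0], "turn": 0}, {"gripper": 5.0, "xyz": [0, 0, 0], "turn": 0}, {"gripper": 5.0, "xyz": [0, 0, 0], "turn": 0}, {"gripper": 5.0, "xyz": [0, 0, -1.5], "turn": 0}]}}

```text
time: 47.5
tcp_pos: [0.5998, 0.3288, 0.0818]
tool_rot: [-0.002, 0.096, 0.995, -0.001]
force: [-0.2, -0.4, -0.5]
finger_gap: 0.0499
```

>>> {"name": "arm_command", "arguments": {"motion": [{"gripper": 5.0, "xyz": [0, 0, -3.0], "turn": 0}, {"gripper": 5.0, "xyz": [0, 0, -3.0], "turn": 0}, {"gripper": 5.0, "xyz": [0, 0, -3.0], "turn": 0}, {"gripper": 5.0, "xyz": [0, 0, 0], "turn": 0}]}}

```text
time: 47.83
tcp_pos: [0.6038, 0.3306, 0.1805]
tool_rot: [0.004, 0.096, 0.995, 0.002]
force: [0.8, -0.6, 0.6]
finger_gap: 0.0499
```

```bash
python3 look.py w18; python3 knob.py w18 .089 .601 .3295; python3 covers.py c2;python3 - <<'E'
from h import *
p,d=camera("side");cv2.imwrite("pics/s4.png",p)
E
```

```text
47.8333 [0.6038 0.3306 0.1805] [[-0.982, 0.191, 0.008], [0.191, 0.982, 0.004], [-0.007, 0.005, -1.0]] gap 0.049866519562808985 F [ 0.75 -0.58  0.62] q [ 0.41  0.61  1.22  0.    1.3  -0.96]
knob 381 [0.6009 0.3299 0.0874] [0.6013 0.3295] 0.0118
t 47.9333 tcp [0.602 0.33  0.175] gap 0.0499
rim/seated disc 988 [ 0.6204 -0.1583  0.0666] circ [ 0.6217 -0.1593] 0.0502
rim/seated disc 509 [0.5852 0.3158 0.0661] circ [0.599  0.3285] 0.0493
rim/seated disc 197 [0.5989 0.1705 0.0614] circ [0.6008 0.1716] 0.0451
rim/seated disc 1023 [ 0.5937 -0.012   0.0666] circ [ 0.5945 -0.0116] 0.0502
rim/seated disc 987 [ 0.6009 -0.3066  0.0666] circ [ 0.6007 -0.3068] 0.0492
seated knob 74 [ 0.621  -0.1587  0.0902] circ [ 0.6213 -0.1586] 0.0124
seated knob 71 [ 0.5937 -0.0119  0.0903] circ [ 0.5939 -0.0119] 0.0117
seated knob 57 [ 0.6006 -0.3057  0.09  ] circ [ 0.6009 -0.3064] 0.0107
scanner 206 [ 0.4538 -0.317   0.1404] circ [ 0.4547 -0.319 ] 0.0207
```

View pics/c2.png

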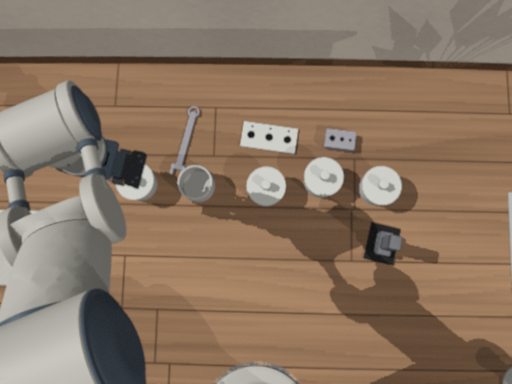

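View pics/s4.png

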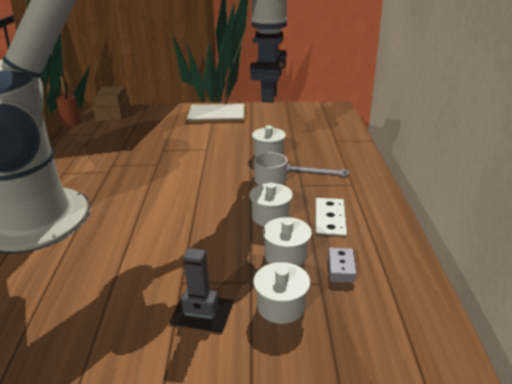

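Both views show covers level on cups 1, 3, 4 and 5, with cup 2 open. The scanner stands upright on the pad, and the wrench, template and drill guide look unmoved. I'll do a final tilt check, then hand in.

>>> {"name": "arm_command", "arguments": {"motion": [{"gripper": 5.0, "xyz": [0, 0, 0], "turn": 0}, {"gripper": 5.0, "xyz": [0, 0, 0], "turn": 0}, {"gripper": 5.0, "xyz": [0, 0, 0], "turn": 0}, {"gripper": 5.0, "xyz": [0, 0, 0], "turn": 0}, {"gripper": 5.0, "xyz": [0, 0, 0], "turn": 0}]}}

```text
time: 48.4
tcp_pos: [0.6011, 0.3294, 0.1738]
tool_rot: [-0.0, 0.096, 0.995, -0.0]
force: [-0.9, 0.1, 0.4]
finger_gap: 0.05
```

```bash
python3 - <<'E'
from hinge import *
def tilt(W,x,y):
    r=np.hypot(W[...,0]-x,W[...,1]-y); k=(r<.046)&(r>.016)&(abs(W[...,2]-.065)<.008)
    q=W[k]; q=q[np.isfinite(q).all(1)]; c=np.linalg.lstsq(np.c_[q[:,:2]-[x,y],np.ones(len(q))],q[:,2],rcond=None)[0]
    return len(q),np.round(c,4)
m=camera_model("top");_,d=camera("top");W=cloud(m,d)
for x,y in((.594,-.011),(.621,-.158),(.601,-.306)): print("top",tilt(W,x,y))
for n,x,y in(("w18",.601,.3295),("w16",.594,-.011),("w14",.621,-.158),("w12",.601,-.305)):
    _,d,mm=load(n); print(n,tilt(cloud(mm,d),x,y))
E
```

```text
top (877, array([0.0018, 0.0018, 0.0668]))
top (863, array([ 0.0032, -0.0015,  0.067 ]))
top (880, array([-0.0049, -0.0021,  0.067 ]))
w18 (4387, array([-0.0004,  0.0006,  0.0636]))
w16 (5332, array([-0.    , -0.0001,  0.0636]))
w14 (5296, array([0.    , 0.0006, 0.0636]))
w12 (5298, array([ 0.0005, -0.0002,  0.0636]))
```

The measured cover slopes are at most 0.005 rad, so all four are level. Handing in.

```bash
python3 -c "
from rig import *
print(finish_job())"
```

```text
the job is handed in; nothing more can be done
None
```

I scanned the four labels in order (cups 1, 3, 4, 5; cup 2 was empty), about 9 cm above each for over 1.6 s. I then stood the scanner back on its pad and put a cover on each of those four cups. The job was handed in at about 48 s. `finish_job()` gives no verdict, and I had no read-back that the scanner registered the labels, so the reads rest on my measured positions.

**Last checks:**
- **Covers:** all four sit fully down, with each disc 50 mm above its table height. They are within about 2 mm of the cup centres, and tilt is at most 0.005 rad.
- **Scanner:** it stands upright, within a few mm of the pad centre.
- **Everything else:** cup 2 is open, the cups read within about 2 mm of where they started, and the wrench, template and drill guide look unmoved. The hinges were not seen again once covered.

**During the run:**
- Cover 4 was knocked aside by a few centimetres. I found it again in the camera and used it on cup 5.
- The first two move calls were refused because fields were missing, so nothing moved.
- The top and wrist cameras disagree by about 3 mm on height, but each reads the covers 50 mm above their table height.

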